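# Lock the belt sander's tension wheel back with its pin

## Robot

A 6-joint arm with a two-finger parallel gripper is mounted at the origin on the work surface. World frame = base frame: x ahead of the robot, y to its left, z up, the work surface at z = 0. Lengths are in m, angles in rad, forces in N, time in s.
With the tool pointing down it reaches from about 0.425 to 0.95 m from the base axis. Payload 3.5 kg.
Tool frame: the origin (TCP) lies on the mounting face of the last link; the fingertips stand 173 mm ahead of it and the grasp point (between the pads) lies 155 mm ahead of it; z points along the fingers, x is the direction in which the jaws open and shut, and the axes are right-handed (so a half turn about z gives the same grasp; the last joint's range is limited). The gripper opens to 85 mm and grips with 20 to 120 N. Pads are 22 mm wide; open, the fingers measure 114 mm over their backs; the gripper's body (76 mm by 85 mm) begins 54 mm behind the grasp point. The pads swing forward as they close: fully open they stand 13 mm farther back than shut.
Start: joints at [-1.278, 0.286, 1.577, -0, 1.279, -0.15], TCP at [0.289, -0.61, 0.405] pointing down, gripper open.
Joint ranges: [-2.77, 2.77], [-0.9, 2.22], [0.21, 2.48], [-1.53, 4.67], [0.24, 2.81], [-2.84, 2.84]. Speed limits (rad/s): [2.79, 2.79, 3.14, 3.14, 3.14, 3.14].

## Interface

Orientations are given as a unit quaternion [x, y, z, w].
In Python, from plant import get_state, read_camera, sign_off gives the robot as it stands.
- The arm moves only by the shell command python3 -m jog 'ROWS' [FORCE]. ROWS is JSON, a list of rows, each an object of numbers: "grip": the closure, from 0 (fully open) to 1 (shut); "x", "y", "z": the shift along the tool's x, y, z in mm; "rx", "ry", "rz": the turn, a rotation vector about the tool's x, y, z in degrees. A call has 1 to 8 rows; each row shifts and turns the commanded pose from where the row before left it, along the tool's axes as they then stand; what a row does not reach is not made up. A row lasts 1/12 s, in which the tool goes at most 41.7 mm and 7.16 degrees, less where a joint would pass 70% of its speed; a pose out of reach is approached as far as the arm can. A call with a gripper value outside its range is refused whole. The fingers move at their own pace and stop on an object; FORCE is the grip in N (left out, the last holds). Time passes only in rows, so rows that do not move let the fingers close. It gives the time, the measured TCP pose, the force and the opening at its end, in the units of the state.
- get_state(): the state, without advancing time (a new reading comes with each control period).
- read_camera(name): name is "scene" or "side" or "wrist"; returns a dict with "frame" (480x640x3 uint8, red, green, blue), "intrinsics" (3x3 intrinsics, pixels), "k1" (the pictures are not rectified: a ray, as slopes to the right and down, at radius r is drawn at 1 + k1 r^2 times it, then the intrinsics apply), "R" (3x3) and "t" (3): a world point X has camera coordinates R X + t. Camera axes: x right, y down, z forward; pixel columns grow to the right and rows downward; lengths in m; the calibration is good to about 2 mm. A picture is of the moment at which its call begins. There is no depth.
- sign_off(): hands the job in, once; it reports no verdict.
The state is a dict: "time": time; "qpos": joint angles; "dq": joint speeds; "joint_efforts": joint torques, N m; "eef_pos": TCP position; "tcp_rot": TCP orientation; "contact_force": force on the tool from outside, world axes, zero at the start; "wrist_torque": the same for the moment, N m; "opening": opening from 0.0 (shut) to 1.0 (fully open).
Only numpy, scipy, OpenCV 4.12 (cv2) and the standard library are available. Lean on these libraries where they do the work, as an engineer would, in place of code of your own. Each camera call takes 0.05 s, during which the arm holds its last target.

## Task

The sander needs a new belt: lift the service hatch up out of its recess and slide it to the left along its channels, all the way clear of the opening. Then take the steel locking pin from its wooden stand, turn the sprung tension wheel under the hatch until its notch stands over the locking hole, and while holding it there drop the pin through the notch, fully home in the hole, so that the wheel stays locked when you let go. Do not disturb the jar, the wooden trap or the screwdriver.

Things in the scene. Friction and masses are not known exactly. Their poses are not given: they have to be found in the camera images.
- deck: Grey sloping deck of the bench sander, 343 x 184 mm, fixed, tilted 0.48 rad to the robot. x up the slope, y left along the channels, z out of the face. Origin: its centre on the parking face (z = 0; y -11 to an end stop at 155 mm). Channel walls at x = +-74 mm, lips over the hatch's edges at x = +-66, z = 18 to 21. Well opening: x +-65, y -150 to -20 mm, floor z = -30 mm.
- hatch_handle (a point): Centre of the bar handle (64 mm along x, 12 wide along y, 16 high) of the loose hatch: clear pane in aluminium frame, 144 x 144 x 5 mm, 300 g, axes as the deck. Point 34 mm above its underside, over its centre. Starts in a recess 5 mm deep, at deck (0, -85, 29) mm; raise it 6 to 17 mm to slide under the lips; parked, this point is at deck y 75 (83 at the stop), z 34. Play 2 mm each side.
- pin_grip (a point): Centre of the grip of the loose locking pin (80 g): a dark square block 20 x 20 mm, 36 mm high (sides along this point's x and y), on a steel shank of 10 mm diameter and 66 mm length. z points from the tip to the grip. The pin starts upright in the wooden stand, yaw varies.
- pin_tip (a point): Lower end of the pin's shank, 84 mm below the centre of the grip along the pin's z; its last 7 mm taper to 4 mm diameter.
- stand: Fixed wooden block 70 x 70 x 45 mm on the bench, holding the pin upright in a 12 mm hole 35 mm deep (lift it more than 35 mm to clear). Origin: centre of its underside. It stands left or right of the sander, the jar on the other side.
- wheel (a joint): Angle of the sprung tension wheel, rad: 0 at rest, growing counter-clockwise seen from above (about deck +z) against its spring; at 0.8 the notch is over the locking hole, 1.0 is the stop; pinned, it rests at about 0.68. The spring pulls back with 0.07 N m at 0, 0.17 N m at 0.8 (1.4 to 3.4 N at the notch); let go, the wheel flies back. The pin, held in the notch, can push it round.
- wheel_notch (a point): Centre of the wheel's notch: the 14 mm gap, open outward, between two round dark steel prongs (8 mm thick, ending 64 mm from the axis) on the rim of a dark disc (68 mm diameter, 8 mm thick). The point is 50 mm from the axis, half-way up the prongs (deck z = -17 mm); point x points outward from the axis.
- wheel_hinge (a point): Axis of the tension wheel at the height of its prongs, fixed at deck (-25, -85, -17) mm; the axis is deck z.
- lock_hole (a point): Mouth of the locking hole, fixed at deck (25, -85, -30) mm, in the floor of the well: 12.5 mm in diameter, 30 mm deep, square to the deck. With the pin home its tip is at deck z = -60 mm and the centre of its grip at deck z = +24 mm. The wheel presses on the pin, so push it down lightly (up to about 20 N) till it bottoms.
- jar_spot (a point): Bystander: white jar of 64 mm diameter, 85 mm high; this point is its centre. Leave it alone.
- trap_spot (a point): Bystander: wooden live trap 202 x 85 x 75 mm on the bench; this point is its centre. Leave it alone.
- driver_grip (a point): Bystander: black screwdriver lying on the bench; this point is its grip. Leave it alone.

How it is judged:
By the outcome, as a careful person would: the job done as asked, in the order asked, and still so for the second after the job is handed in, with the robot touching nothing.
It also fails if it takes over 67 s, if anything falls off the work surface, if the arm or the gripper's body presses on something with over 40 N, if the wrist force passes 120 N, or if a joint passes its speed limit or range.

## Working session

There is one attempt and no reset: what is moved stays moved. The work goes in short steps, Python scripts to look and compute and a shell command to move; the robot and the scene stay as the last step left them, time stands still between calls to the robot, and variables do not carry over. Pictures are saved under pics/ and viewed, and the job is handed in when it is done.

```bash
ls; mkdir -p pics; python3 - <<'E'
from plant import get_state, read_camera
import cv2,json
s=get_state();print(s)
for n in ["scene","side","wrist"]:
    c=read_camera(n);cv2.imwrite(f"pics/{n}0.png",c["frame"][:,:,::-1]);print(n,c["intrinsics"],c["k1"],c["R"],c["t"])
E
```

```text
pics
{'time': 0.0, 'qpos': array([-1.27802125e+00,  2.87223374e-01,  1.57818942e+00, -3.64647700e-05,
        1.27860306e+00, -1.50000549e-01]), 'dq': array([-9.16114374e-05, -3.44101340e-04,  8.50586806e-04, -1.08160542e-05,
        1.51743847e-04,  9.11289279e-04]), 'joint_efforts': array([-3.43394786e-04, -4.05982268e+01, -2.92629147e+01, -1.38936866e-04,
        5.78096719e-03, -3.37373329e-06]), 'eef_pos': array([ 0.28915456, -0.60965496,  0.40330147]), 'tcp_rot': array([ 8.45120258e-01, -5.34574860e-01, -9.27086927e-04, -7.80251630e-04]), 'contact_force': array([-0.14735016, -0.09990313,  0.05794515]), 'wrist_torque': array([ 0.04123689, -0.00795357,  0.01624142]), 'opening': 1.002886923629733}
scene [[515.20114036   0.         319.28500541]
 [  0.         515.20114036 241.27520195]
 [  0.           0.           1.        ]] -0.12978831454851697 [[ 0.19208913  0.98132299 -0.01034165]
 [ 0.81759662 -0.1658513  -0.55138835]
 [-0.54280524  0.09746042 -0.83418459]] [-0.06771129 -0.35418471  1.65314987]
side [[597.05443866   0.         324.26526506]
 [  0.         597.05443866 227.41141914]
 [  0.           0.           1.        ]] -0.053021873688917046 [[-0.99536829 -0.09532147  0.01248122]
 [-0.06571514  0.57988479 -0.81204381]
 [ 0.07016754 -0.80910286 -0.583463  ]] [0.48750726 0.16043072 1.86914361]
wrist [[332.44168045   0.         319.17360689]
 [  0.         332.44168045 237.01734558]
 [  0.           0.           1.        ]] -0.039164139535681486 [[ 0.42902592 -0.90328988 -0.00203497]
 [-0.85383802 -0.40627144  0.32542919]
 [-0.29478364 -0.13788002 -0.94556422]] [-0.67489566 -0.04387801  0.37974914]
```

View pics/scene0.png

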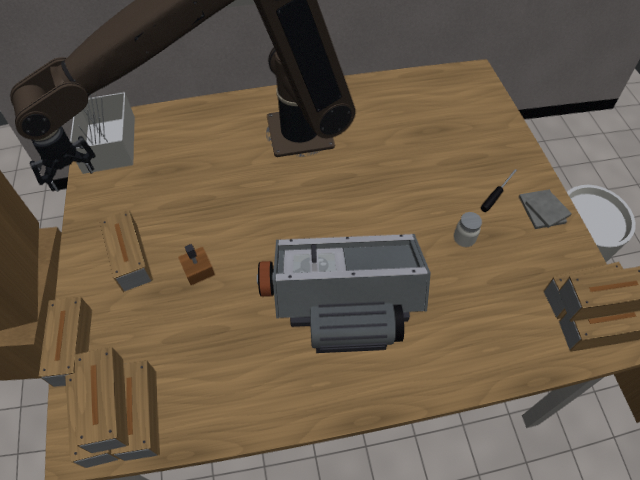

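View pics/side0.png

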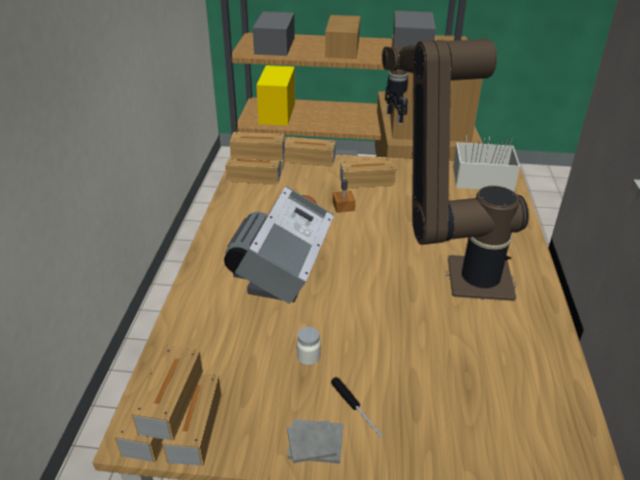

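View pics/wrist0.png

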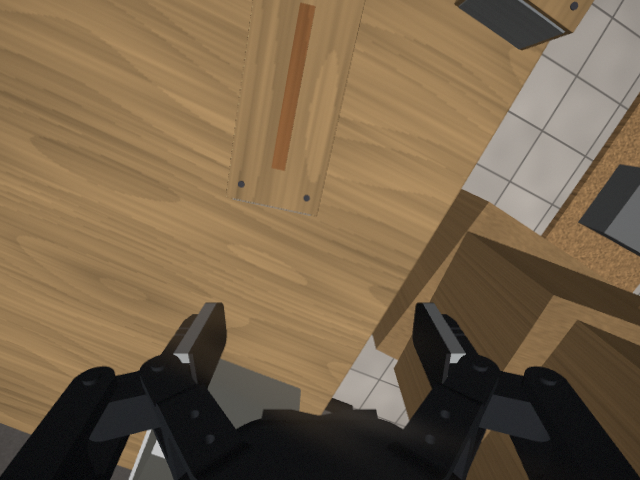

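The scene view shows the deck at about (350,258) with the hatch on its image-left half and the handle at about (314,255). The pin stands in its block at about (195,262). The jar is at (467,230) and the screwdriver at (495,195). I'll zoom in for accurate corners.

```bash
python3 - <<'E'
import cv2
a=cv2.imread("pics/scene0.png")[225:325,255:435];cv2.imwrite("pics/z1.png",cv2.resize(a,None,fx=4.4,fy=4.4,interpolation=2))
a=cv2.imread("pics/side0.png")[170:310,220:370];cv2.imwrite("pics/z2.png",cv2.resize(a,None,fx=4,fy=4,interpolation=2))
a=cv2.imread("pics/scene0.png")[235:290,170:225];cv2.imwrite("pics/z3.png",cv2.resize(a,None,fx=8,fy=8,interpolation=2))
E
```

```text
(no output)
```

View pics/z1.png

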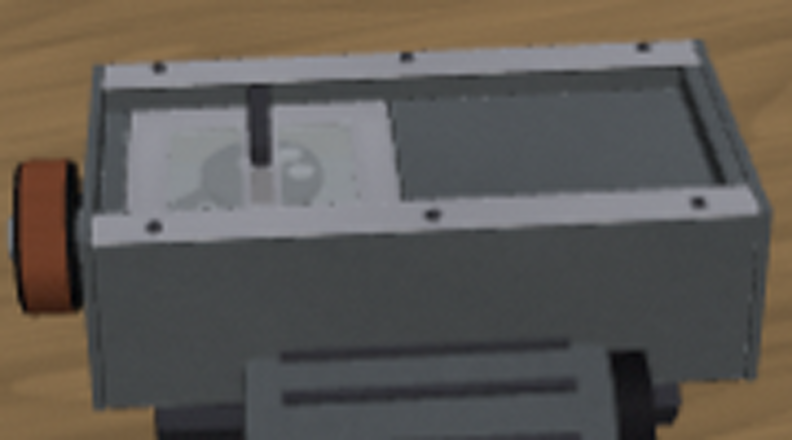

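View pics/z2.png

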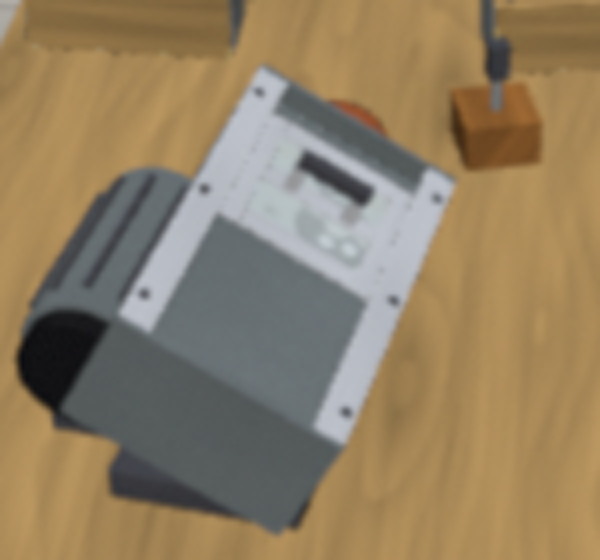

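View pics/z3.png

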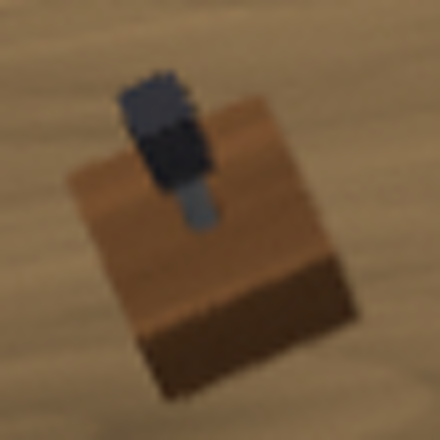

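```bash
cat > h.py <<'E'
import numpy as np, cv2
from scipy.optimize import least_squares
from scipy.spatial.transform import Rotation as Ro
def proj(c,X):
    X=np.atleast_2d(X);p=X@c["R"].T+c["t"];s=p[:,:2]/p[:,2:];r2=(s**2).sum(1,keepdims=True)
    s=s*(1+c["k1"]*r2);K=c["intrinsics"];return np.c_[s[:,0]*K[0,0]+K[0,2],s[:,1]*K[1,1]+K[1,2]]
def cam_at(c,s):  # wrist cam -> tool-fixed extrinsics
    Rt=Ro.from_quat(s["tcp_rot"]).as_matrix();return c["R"]@Rt, c["R"]@s["eef_pos"]+c["t"]
def tri(obs):
    f=lambda X:np.concatenate([(proj(c,X)[0]-uv)for c,uv in obs])
    r=least_squares(f,[0.7,0,0.1]);return r.x,r.fun
def deckR(yaw,tilt=.48):
    return Ro.from_euler('z',yaw).as_matrix()@Ro.from_euler('y',-tilt).as_matrix()
def quat_tool(zdir,xdir):
    z=zdir/np.linalg.norm(zdir);x=xdir-z*(z@xdir);x/=np.linalg.norm(x);return Ro.from_matrix(np.c_[x,np.cross(z,x),z])
E
cat > fit.py <<'E'
from h import *
from plant import read_camera
S=read_camera("scene");D=read_camera("side")
z1=lambda u,v:(u/4.4+255-.4,v/4.4+225-.4)
z2=lambda u,v:(u/4+220-.4,v/4+170-.4)
z3=lambda u,v:(u/8+170-.4,v/8+235-.4)
pts=[(S,(-.092,-.1715,.021),z1(97,66)),(S,(-.092,.1715,.021),z1(703,40)),(S,(.092,.1715,.021),z1(768,212)),(S,(.092,-.1715,.021),z1(92,245)),
(D,(-.092,-.1715,.021),z2(455,182)),(D,(.092,-.1715,.021),z2(265,66)),(D,(-.092,.1715,.021),z2(345,445)),(D,(.092,.1715,.021),z2(118,313)),
(S,(0,-.085,.037),z1(259,125)),(D,(0,-.085,.037),z2(337,175))]
def f(p):
    R=deckR(p[3]);return np.concatenate([proj(c,R@np.array(m)+p[:3])[0]-uv for c,m,uv in pts])
r=least_squares(f,[.7,0,.15,0]);print(r.x);print(r.fun.reshape(-1,2).round(2))
print(tri([(S,z3(170,130)),(D,z2(498,60))]))
print(tri([(S,z3(205,228)),(D,z2(496,106))]))
print(tri([(S,z3(155,100)),(D,z2(498,42))]))
E
python3 fit.py
```

```text
[ 0.59181264  0.02540566  0.1365644  -0.14507461]
[[ 0.28 -0.27]
 [-1.27 -0.59]
 [ 0.21 -0.56]
 [-1.4  -0.56]
 [-0.81  0.5 ]
 [-2.07  0.45]
 [-1.13  1.93]
 [-1.43  1.88]
 [-1.29 -2.41]
 [-0.51 -0.96]]
(array([ 0.45541225, -0.3505946 ,  0.09640706]), array([-0.26281865, -0.41624084, -0.53485343,  0.44450336]))
(array([ 0.45830213, -0.35164256,  0.04438313]), array([-0.62692078, -0.97928249, -1.25969112,  1.00990869]))
(array([ 0.45592614, -0.35128653,  0.11475426]), array([-0.24671152, -0.39258111, -0.50493551,  0.42486838]))
```

```bash
cat >> h.py <<'E'
P0=np.array([0.59181264,0.02540566,0.1365644]);YAW=-0.14507461
def deck2w(m,P=None,yaw=None):
    P=P0 if P is None else P; yaw=YAW if yaw is None else yaw
    return deckR(yaw)@(np.array(m)/1000)+P
def plan(gp,Rg,n=None,s=None,lmax=30,amax=6.):
    """rows to move grasp point to gp (m) w/ tool orientation Rg(Rotation)"""
    from plant import get_state
    import json
    s=s or get_state();R0=Ro.from_quat(s["tcp_rot"]);p0=s["eef_pos"]
    pt=np.array(gp)-Rg.apply([0,0,.155])
    rv=(R0.inv()*Rg).as_rotvec(degrees=True);d=(pt-p0)*1000
    n=n or max(1,int(np.ceil(max(np.linalg.norm(d)/lmax,np.linalg.norm(rv)/amax))))
    R=R0;rows=[]
    for i in range(n):
        dl=R.inv().apply(d/n);rows.append([*dl.round(1),*(rv/n).round(2)]);R=R*Ro.from_rotvec(rv/n,degrees=True)
    print("dist",np.linalg.norm(d).round(1),"ang",np.linalg.norm(rv).round(2))
    for i,r in enumerate(rows):
        print("{"+",".join(f'"{k}":{v:g}' for k,v in zip(["x","y","z","rx","ry","rz"],r) if v)+"}",end=",\n" if i%8==7 else ",")
    print()
def grasp(s):
    R=Ro.from_quat(s["tcp_rot"]);return s["eef_pos"]+R.apply([0,0,.155]),R
def dpose(s,P=None,yaw=None):
    P=P0 if P is None else P; yaw=YAW if yaw is None else yaw
    g,R=grasp(s);D=deckR(yaw);return (D.T@(g-P)*1000).round(1),(D.T@R.as_matrix()).round(3)
DT=lambda sx=-1,yaw=None:(lambda D:quat_tool(-D[:,2],sx*D[:,1]))(deckR(YAW if yaw is None else yaw))
E
python3 - <<'E'
from h import *
from plant import *
s=get_state();c=read_camera("wrist");print(cam_at(c,s)[0].round(3),cam_at(c,s)[1].round(4))
print(deck2w([0,-85,29]))
plan(deck2w([0,-85,140]),DT())
E
```

```text
[[ 1.    -0.001 -0.   ]
 [ 0.001  0.945 -0.326]
 [ 0.     0.326  0.945]] [-0.0009  0.0882 -0.0029]
[ 0.56627359 -0.05676545  0.16228725]
dist 591.6 ang 43.23
{"x":-22.5,"y":-19.3,"z":0.3,"rx":1.34,"ry":0.41,"rz":1.65},{"x":-23,"y":-18.6,"z":0.6,"rx":1.34,"ry":0.41,"rz":1.65},{"x":-23.5,"y":-17.9,"z":0.9,"rx":1.34,"ry":0.41,"rz":1.65},{"x":-24,"y":-17.2,"z":1.1,"rx":1.34,"ry":0.41,"rz":1.65},{"x":-24.5,"y":-16.5,"z":1.3,"rx":1.34,"ry":0.41,"rz":1.65},{"x":-25,"y":-15.7,"z":1.5,"rx":1.34,"ry":0.41,"rz":1.65},{"x":-25.5,"y":-15,"z":1.7,"rx":1.34,"ry":0.41,"rz":1.65},{"x":-25.9,"y":-14.2,"z":1.9,"rx":1.34,"ry":0.41,"rz":1.65},
{"x":-26.3,"y":-13.4,"z":2,"rx":1.34,"ry":0.41,"rz":1.65},{"x":-26.7,"y":-12.6,"z":2.1,"rx":1.34,"ry":0.41,"rz":1.65},{"x":-27.1,"y":-11.7,"z":2.2,"rx":1.34,"ry":0.41,"rz":1.65},{"x":-27.4,"y":-10.9,"z":2.3,"rx":1.34,"ry":0.41,"rz":1.65},{"x":-27.7,"y":-10.1,"z":2.3,"rx":1.34,"ry":0.41,"rz":1.65},{"x":-28,"y":-9.2,"z":2.3,"rx":1.34,"ry":0.41,"rz":1.65},{"x":-28.3,"y":-8.3,"z":2.3,"rx":1.34,"ry":0.41,"rz":1.65},{"x":-28.5,"y":-7.5,"z":2.3,"rx":1.34,"ry":0.41,"rz":1.65},
{"x":-28.8,"y":-6.6,"z":2.3,"rx":1.34,"ry":0.41,"rz":1.65},{"x":-28.9,"y":-5.7,"z":2.2,"rx":1.34,"ry":0.41,"rz":1.65},{"x":-29.1,"y":-4.8,"z":2.1,"rx":1.34,"ry":0.41,"rz":1.65},{"x":-29.3,"y":-3.9,"z":2,"rx":1.34,"ry":0.41,"rz":1.65},
```

```bash
python3 -m jog '[{"x":-22,"y":-19,"rx":1.5,"ry":0.5,"rz":2},{"x":-23,"y":-19,"z":1,"rx":1.5,"ry":0.5,"rz":2},{"x":-24,"y":-18,"z":1,"rx":1.5,"ry":0.5,"rz":2},{"x":-24,"y":-17,"z":1,"rx":1.5,"ry":0.5,"rz":2},{"x":-25,"y":-16,"z":1,"rx":1.5,"ry":0.5,"rz":2},{"x":-25,"y":-16,"z":1,"rx":1.5,"ry":0.5,"rz":2},{"x":-26,"y":-15,"z":1,"rx":1.5,"ry":0.5,"rz":2},{"x":-26,"y":-14,"z":1,"rx":1.5,"ry":0.5,"rz":2}]' && python3 -m jog '[{"x":-26,"y":-13,"z":1,"rx":1.5,"ry":0.5,"rz":2},{"x":-27,"y":-12,"z":2,"rx":1.5,"ry":0.5,"rz":2},{"x":-27,"y":-11,"z":2,"rx":1.5,"ry":0.5,"rz":2},{"x":-27,"y":-10,"z":2,"rx":1.5,"ry":0.5,"rz":2},{"x":-28,"y":-9,"z":2,"rx":1.5,"ry":0.5,"rz":2},{"x":-28,"y":-8,"z":2,"rx":1.5,"ry":0.5,"rz":2},{"x":-28,"y":-7,"z":2,"rx":1.5,"ry":0.5,"rz":1},{"x":-28,"y":-7,"z":2,"rx":1.5,"ry":0.5,"rz":1}]'; python3 - <<'E'
from h import *
from plant import *
s=get_state();print(s["time"],s["qpos"].round(2));print(*dpose(s))
plan(deck2w([0,-85,140]),DT())
E
```

```text
0.3 [-1.28  0.29  1.58 -0.    1.28 -0.15]
[-132.2 -672.2  195.8] [[ 0.492 -0.738 -0.462]
 [-0.832 -0.555  0.001]
 [-0.257  0.384 -0.887]]
dist 591.6 ang 43.23
{"x":-22.5,"y":-19.3,"z":0.3,"rx":1.34,"ry":0.41,"rz":1.65},{"x":-23,"y":-18.6,"z":0.6,"rx":1.34,"ry":0.41,"rz":1.65},{"x":-23.5,"y":-17.9,"z":0.9,"rx":1.34,"ry":0.41,"rz":1.65},{"x":-24,"y":-17.2,"z":1.1,"rx":1.34,"ry":0.41,"rz":1.65},{"x":-24.5,"y":-16.5,"z":1.3,"rx":1.34,"ry":0.41,"rz":1.65},{"x":-25,"y":-15.7,"z":1.5,"rx":1.34,"ry":0.41,"rz":1.65},{"x":-25.5,"y":-15,"z":1.7,"rx":1.34,"ry":0.41,"rz":1.65},{"x":-25.9,"y":-14.2,"z":1.9,"rx":1.34,"ry":0.41,"rz":1.65},
{"x":-26.3,"y":-13.4,"z":2,"rx":1.34,"ry":0.41,"rz":1.65},{"x":-26.7,"y":-12.6,"z":2.1,"rx":1.34,"ry":0.41,"rz":1.65},{"x":-27.1,"y":-11.7,"z":2.2,"rx":1.34,"ry":0.41,"rz":1.65},{"x":-27.4,"y":-10.9,"z":2.3,"rx":1.34,"ry":0.41,"rz":1.65},{"x":-27.7,"y":-10.1,"z":2.3,"rx":1.34,"ry":0.41,"rz":1.65},{"x":-28,"y":-9.2,"z":2.3,"rx":1.34,"ry":0.41,"rz":1.65},{"x":-28.3,"y":-8.3,"z":2.3,"rx":1.34,"ry":0.41,"rz":1.65},{"x":-28.5,"y":-7.5,"z":2.3,"rx":1.34,"ry":0.41,"rz":1.65},
{"x":-28.8,"y":-6.6,"z":2.3,"rx":1.34,"ry":0.41,"rz":1.65},{"x":-28.9,"y":-5.7,"z":2.2,"rx":1.34,"ry":0.41,"rz":1.65},{"x":-29.1,"y":-4.8,"z":2.1,"rx":1.34,"ry":0.41,"rz":1.65},{"x":-29.3,"y":-3.9,"z":2,"rx":1.34,"ry":0.41,"rz":1.65},$[0]: bad value
```

```bash
python3 -m jog '[{"grip":0,"x":-22,"y":-19,"z":0,"rx":1.5,"ry":0.5,"rz":2}]'
```

```text
time: 0.38
eef_pos: [0.2956, -0.5843, 0.4041]
tcp_rot: [0.835, -0.551, 0.011, -0.008]
contact_force: [0.9, 1.5, 0.8]
opening: 0.999
```

```bash
python3 -m jog '[{"grip":0,"x":-23,"y":-19,"rx":1.5,"ry":0.5,"rz":2},{"grip":0,"x":-24,"y":-18,"z":1,"rx":1.5,"ry":0.5,"rz":2},{"grip":0,"x":-24,"y":-17,"z":1,"rx":1.5,"ry":0.5,"rz":2},{"grip":0,"x":-25,"y":-16,"z":1,"rx":1.5,"ry":0.5,"rz":2},{"grip":0,"x":-25,"y":-16,"z":1,"rx":1.5,"ry":0.5,"rz":2},{"grip":0,"x":-26,"y":-15,"z":1,"rx":1.5,"ry":0.5,"rz":2},{"grip":0,"x":-26,"y":-14,"z":1,"rx":1.5,"ry":0.5,"rz":2}]' && python3 -m jog '[{"grip":0,"x":-26,"y":-13,"z":1,"rx":1.5,"ry":0.5,"rz":2},{"grip":0,"x":-27,"y":-12,"z":2,"rx":1.5,"ry":0.5,"rz":2},{"grip":0,"x":-27,"y":-11,"z":2,"rx":1.5,"ry":0.5,"rz":2},{"grip":0,"x":-27,"y":-10,"z":2,"rx":1.5,"ry":0.5,"rz":2},{"grip":0,"x":-28,"y":-9,"z":2,"rx":1.5,"ry":0.5,"rz":2},{"grip":0,"x":-28,"y":-8,"z":2,"rx":1.5,"ry":0.5,"rz":2},{"grip":0,"x":-28,"y":-7,"z":2,"rx":1.5,"ry":0.5,"rz":1},{"grip":0,"x":-28,"y":-7,"z":2,"rx":1.5,"ry":0.5,"rz":1}]'; python3 - <<'E'
from h import *
from plant import *
s=get_state();print(s["time"],s["qpos"].round(2));print(*dpose(s))
plan(deck2w([0,-85,140]),DT())
E
```

```text
0.3833 [-1.26  0.24  1.63  0.03  1.26 -0.1 ]
[-126.1 -645.5  192.6] [[ 0.468 -0.768 -0.438]
 [-0.853 -0.522  0.005]
 [-0.232  0.371 -0.899]]
dist 565.4 ang 40.56
{"x":-23.3,"y":-18.5,"z":0.5,"rx":1.33,"ry":0.39,"rz":1.62},{"x":-23.8,"y":-17.8,"z":0.8,"rx":1.33,"ry":0.39,"rz":1.62},{"x":-24.3,"y":-17.1,"z":1,"rx":1.33,"ry":0.39,"rz":1.62},{"x":-24.8,"y":-16.4,"z":1.3,"rx":1.33,"ry":0.39,"rz":1.62},{"x":-25.3,"y":-15.6,"z":1.5,"rx":1.33,"ry":0.39,"rz":1.62},{"x":-25.7,"y":-14.9,"z":1.7,"rx":1.33,"ry":0.39,"rz":1.62},{"x":-26.1,"y":-14.1,"z":1.8,"rx":1.33,"ry":0.39,"rz":1.62},{"x":-26.5,"y":-13.3,"z":2,"rx":1.33,"ry":0.39,"rz":1.62},
{"x":-26.9,"y":-12.5,"z":2.1,"rx":1.33,"ry":0.39,"rz":1.62},{"x":-27.3,"y":-11.7,"z":2.2,"rx":1.33,"ry":0.39,"rz":1.62},{"x":-27.6,"y":-10.9,"z":2.2,"rx":1.33,"ry":0.39,"rz":1.62},{"x":-27.9,"y":-10,"z":2.3,"rx":1.33,"ry":0.39,"rz":1.62},{"x":-28.2,"y":-9.2,"z":2.3,"rx":1.33,"ry":0.39,"rz":1.62},{"x":-28.5,"y":-8.3,"z":2.3,"rx":1.33,"ry":0.39,"rz":1.62},{"x":-28.7,"y":-7.5,"z":2.3,"rx":1.33,"ry":0.39,"rz":1.62},{"x":-28.9,"y":-6.6,"z":2.3,"rx":1.33,"ry":0.39,"rz":1.62},
{"x":-29.1,"y":-5.7,"z":2.2,"rx":1.33,"ry":0.39,"rz":1.62},{"x":-29.3,"y":-4.8,"z":2.2,"rx":1.33,"ry":0.39,"rz":1.62},{"x":-29.4,"y":-3.9,"z":2.1,"rx":1.33,"ry":0.39,"rz":1.62},$[0]: bad value
```

All keys have to be given in each row.

```bash
python3 -m jog '[{"grip":0,"x":-23,"y":-19,"z":0,"rx":1.5,"ry":0.5,"rz":2},{"grip":0,"x":-24,"y":-18,"z":1,"rx":1.5,"ry":0.5,"rz":2},{"grip":0,"x":-24,"y":-17,"z":1,"rx":1.5,"ry":0.5,"rz":2},{"grip":0,"x":-25,"y":-16,"z":1,"rx":1.5,"ry":0.5,"rz":2},{"grip":0,"x":-25,"y":-16,"z":1,"rx":1.5,"ry":0.5,"rz":2},{"grip":0,"x":-26,"y":-15,"z":1,"rx":1.5,"ry":0.5,"rz":2},{"grip":0,"x":-26,"y":-14,"z":1,"rx":1.5,"ry":0.5,"rz":2}]' && python3 -m jog '[{"grip":0,"x":-26,"y":-13,"z":1,"rx":1.5,"ry":0.5,"rz":2},{"grip":0,"x":-27,"y":-12,"z":2,"rx":1.5,"ry":0.5,"rz":2},{"grip":0,"x":-27,"y":-11,"z":2,"rx":1.5,"ry":0.5,"rz":2},{"grip":0,"x":-27,"y":-10,"z":2,"rx":1.5,"ry":0.5,"rz":2},{"grip":0,"x":-28,"y":-9,"z":2,"rx":1.5,"ry":0.5,"rz":2},{"grip":0,"x":-28,"y":-8,"z":2,"rx":1.5,"ry":0.5,"rz":2},{"grip":0,"x":-28,"y":-7,"z":2,"rx":1.5,"ry":0.5,"rz":1},{"grip":0,"x":-28,"y":-7,"z":2,"rx":1.5,"ry":0.5,"rz":1}]'; python3 - <<'E'
from h import *
from plant import *
s=get_state();print(s["time"],s["qpos"].round(2));print(*dpose(s))
plan(deck2w([0,-85,140]),DT())
E
```

```text
time: 0.97
eef_pos: [0.3556, -0.3805, 0.4059]
tcp_rot: [0.757, -0.644, 0.085, -0.07]
contact_force: [0.5, -1.1, 0.1]
opening: 0.998
time: 1.63
eef_pos: [0.4261, -0.1582, 0.4069]
tcp_rot: [-0.658, 0.721, -0.17, 0.135]
contact_force: [0.2, -0.7, -0.7]
opening: 0.999
1.6333 [-0.61 -0.3   2.17  0.24  0.89  0.94]
[  -3.6 -206.7  148.3] [[ 0.056 -0.998 -0.042]
 [-0.998 -0.056 -0.007]
 [ 0.005  0.043 -0.999]]
dist 121.0 ang 4.03
{"x":-24.1,"y":-0.8,"z":1.5,"rx":0.49,"ry":-0.07,"rz":0.64},{"x":-24.1,"y":-0.5,"z":1.5,"rx":0.49,"ry":-0.07,"rz":0.64},{"x":-24.1,"y":-0.3,"z":1.6,"rx":0.49,"ry":-0.07,"rz":0.64},{"x":-24.1,"z":1.6,"rx":0.49,"ry":-0.07,"rz":0.64},{"x":-24.1,"y":0.3,"z":1.6,"rx":0.49,"ry":-0.07,"rz":0.64},
```

```bash
sed -i 's/ if v)+"}"/ )+"}"/' h.py; sed -i "s/print(\"{\"+/print('{\"grip\":G,'+/" h.py
python3 -m jog '[{"grip":0,"x":-24,"y":-1,"z":1,"rx":0.5,"ry":0,"rz":0.6},{"grip":0,"x":-24,"y":0,"z":2,"rx":0.5,"ry":0,"rz":0.6},{"grip":0,"x":-24,"y":0,"z":2,"rx":0.5,"ry":0,"rz":0.6},{"grip":0,"x":-24,"y":0,"z":2,"rx":0.5,"ry":0,"rz":0.6},{"grip":0,"x":-24,"y":0,"z":1,"rx":0.5,"ry":0,"rz":0.6},{"grip":0,"x":0,"y":0,"z":0,"rx":0,"ry":0,"rz":0}]'; python3 - <<'E'
from h import *
from plant import *
s=get_state();print(s["time"],s["qpos"].round(2));print(*dpose(s))
for n in ["scene","side","wrist"]:
  c=read_camera(n);cv2.imwrite(f"pics/{n}1.png",c["frame"][:,:,::-1])
np.savez("w1.npz",**{k:c[k] for k in["intrinsics","k1","R","t"]})
E
```

```text
time: 2.13
eef_pos: [0.4441, -0.0383, 0.3971]
tcp_rot: [-0.638, 0.733, -0.181, 0.154]
contact_force: [0.5, -0.5, -0.6]
opening: 0.998
2.1333 [-0.33 -0.32  2.21  0.12  0.79  1.32]
[ -1.3 -84.7 139.3] [[ 0.008 -1.    -0.001]
 [-1.    -0.008 -0.002]
 [ 0.002  0.001 -1.   ]]
```

View pics/wrist1.png

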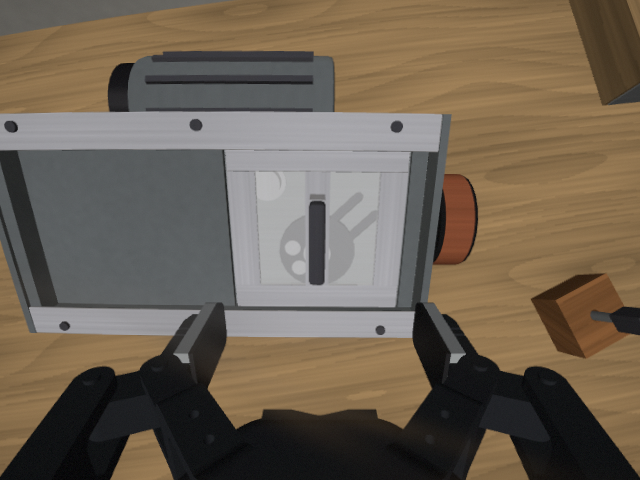

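```bash
cat > fit2.py <<'E'
from h import *
from plant import read_camera
w=np.load("w1.npz");W={k:w[k] for k in w}
exec(open("fit.py").read().split("pts=")[0].split("import read_camera")[1])
wp=[((.092,-.1715,.021),(450.5,114.5)),((-.092,-.1715,.021),(430,337)),((-.092,.1715,.021),(34,332)),
((.032,-.079,.037),(309.5,201)),((.032,-.091,.037),(325,201)),((-.032,-.079,.037),(309,285.5)),((-.032,-.091,.037),(325,285.5))]
lines=[((.066,-.1,.021),1,150.5),((.066,.1,.021),1,150.5),((-.066,-.1,.021),1,308.5)]
pts=[(S,(-.092,-.1715,.021),z1(97,66)),(S,(-.092,.1715,.021),z1(703,40)),(S,(.092,.1715,.021),z1(768,212)),(S,(.092,-.1715,.021),z1(92,245)),
(D,(-.092,-.1715,.021),z2(455,182)),(D,(.092,-.1715,.021),z2(265,66)),(D,(-.092,.1715,.021),z2(345,445)),(D,(.092,.1715,.021),z2(118,313))]
def f(p,a=1,b=.3):
    R=deckR(p[3]);o=[a*(proj(W,R@np.array(m)+p[:3])[0]-uv) for m,uv in wp]
    o+=[[a*(proj(W,R@np.array(m)+p[:3])[0][i]-v)] for m,i,v in lines]
    o+=[b*(proj(c,R@np.array(m)+p[:3])[0]-uv) for c,m,uv in pts];return np.concatenate(o)
for b in (0,.3,1):
    r=least_squares(f,[.59,0.02,.14,-.145],args=(1,b));print(b,r.x.round(4))
    print(r.fun.round(1))
E
python3 fit2.py
```

```text
0 [ 0.5895  0.0201  0.1357 -0.1439]
[ -3.7  -2.2 -10.8   0.8  -2.9   1.9   3.1   0.4   4.9   0.5   3.6  -1.3
   3.4  -1.3  -0.8  -0.5   3.4  -0.   -0.   -0.   -0.   -0.   -0.   -0.
  -0.   -0.   -0.   -0.   -0.   -0.    0.   -0.    0. ]
0.3 [ 0.5896  0.0202  0.1357 -0.144 ]
[ -3.7  -2.2 -10.9   0.8  -3.    1.9   3.1   0.4   4.8   0.5   3.6  -1.3
   3.4  -1.3  -0.8  -0.5   3.4  -0.6  -0.1  -1.1  -0.3  -0.7  -0.3  -1.2
  -0.2  -0.   -0.1  -0.4  -0.   -0.    0.3  -0.1   0.3]
1 [ 0.5897  0.0205  0.1357 -0.1447]
[ -4.1  -2.2 -11.3   0.8  -3.3   1.6   2.7   0.4   4.4   0.5   3.1  -1.4
   2.9  -1.3  -0.9  -0.8   3.3  -1.8  -0.4  -3.5  -0.8  -2.3  -0.8  -3.7
  -0.8  -0.1  -0.1  -1.2  -0.1  -0.1   1.1  -0.3   1.1]
```

```bash
sed -i 's/((-.092,-.1715,.021),(430,337)),//' fit2.py; python3 fit2.py; python3 - <<'E'
import cv2
a=cv2.imread("pics/wrist1.png")[100:345,0:490];cv2.imwrite("pics/z4.png",cv2.resize(a,(784,392),interpolation=2))
E
```

```text
0 [ 0.5904  0.0212  0.1338 -0.1509]
[-5.6 -0.2 -2.9 -0.6  1.6  0.9  3.2  1.1  1.7 -1.6  1.4 -1.4  0.2 -1.3
  3.1 -0.  -0.  -0.   0.  -0.   0.  -0.  -0.  -0.   0.  -0.   0.  -0.
  0.  -0.   0. ]
0.3 [ 0.5904  0.0212  0.1339 -0.1509]
[-5.6 -0.2 -2.9 -0.6  1.6  0.9  3.2  1.1  1.7 -1.5  1.4 -1.4  0.2 -1.3
  3.2 -0.3 -0.1 -0.9  0.  -0.6  0.1 -1.  -0.2 -0.   0.2 -0.3  0.1 -0.3
  0.5 -0.3  0.5]
1 [ 0.5903  0.0214  0.1343 -0.1504]
[-5.8 -0.5 -3.6 -0.3  1.2  0.8  2.9  1.   1.4 -1.4  1.1 -1.3 -0.  -1.4
  3.3 -1.1 -0.3 -2.8 -0.  -2.   0.1 -3.4 -0.7 -0.   0.5 -1.1  0.4 -0.8
  1.7 -0.8  1.5]
```

View pics/z4.png

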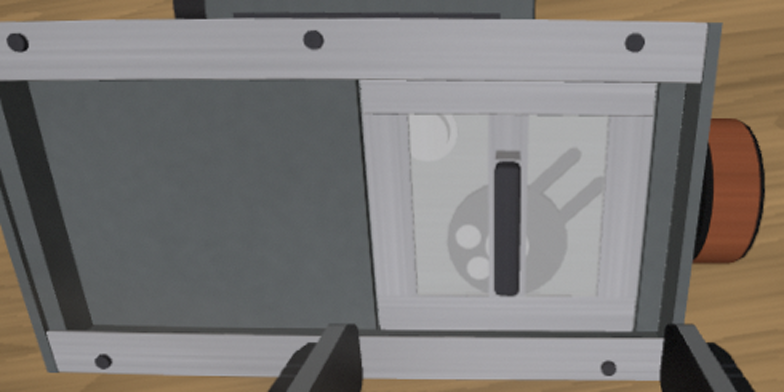

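```bash
sed -i 's/(450.5,114.5)/(439.5,115)/; s/(34,332)/(30,332)/' fit2.py; python3 fit2.py
```

```text
0 [ 0.5907  0.0231  0.1324 -0.1458]
[ 1.3 -0.9  0.8  0.2 -1.1  0.8  0.4  1.  -0.4 -2.  -0.8 -1.9  0.3  0.2
  2.4 -0.   0.  -0.   0.  -0.   0.  -0.   0.  -0.   0.  -0.   0.  -0.
  0.  -0.   0. ]
0.3 [ 0.5906  0.0231  0.1325 -0.1458]
[ 1.4 -0.9  0.7  0.3 -1.2  0.8  0.4  1.  -0.4 -2.  -0.8 -1.9  0.3  0.2
  2.5 -0.2  0.1 -0.7  0.  -0.4  0.  -0.7  0.  -0.1  0.3 -0.5  0.3 -0.2
  0.8 -0.2  0.8]
1 [ 0.5905  0.0232  0.1333 -0.1459]
[ 1.7 -1.3 -0.2  0.5 -1.3  0.8  0.3  0.9 -0.6 -1.8 -0.9 -1.7  0.1 -0.1
  2.8 -0.5  0.1 -2.4 -0.1 -1.2 -0.1 -2.4 -0.2 -0.3  1.  -1.5  1.  -0.6
  2.3 -0.8  2.3]
```

```bash
sed -i 's/^P0=.*/P0=np.array([0.5906,0.0231,0.1327]);YAW=-0.1458/' h.py; python3 - <<'E'
from h import *
from plant import *
s=get_state();print(s["time"],*dpose(s));plan(deck2w([0,-85,29]),DT())
E
```

```text
2.5833 [  2.2 -86.5 142.4] [[ 0.004 -1.    -0.   ]
 [-1.    -0.004 -0.006]
 [ 0.006  0.    -1.   ]]
dist 113.4 ang 0.4
{"grip":G,"x":-0.3,"y":0.6,"z":28.3,"rx":0.01,"ry":-0.08,"rz":0.06},{"grip":G,"x":-0.3,"y":0.6,"z":28.3,"rx":0.01,"ry":-0.08,"rz":0.06},{"grip":G,"x":-0.2,"y":0.6,"z":28.3,"rx":0.01,"ry":-0.08,"rz":0.06},{"grip":G,"x":-0.2,"y":0.6,"z":28.3,"rx":0.01,"ry":-0.08,"rz":0.06},
```

```bash
python3 -m jog '[{"grip":0.3,"x":0,"y":0.5,"z":24,"rx":0,"ry":0,"rz":0},{"grip":0.4,"x":-0.5,"y":0.5,"z":24,"rx":0,"ry":0,"rz":0.2},{"grip":0.5,"x":-0.5,"y":0.5,"z":24,"rx":0,"ry":0,"rz":0},{"grip":0.5,"x":0,"y":0.5,"z":24,"rx":0,"ry":0,"rz":0},{"grip":0.5,"x":0,"y":0,"z":12,"rx":0,"ry":0,"rz":0},{"grip":0.5,"x":0,"y":0,"z":0,"rx":0,"ry":0,"rz":0}]' 40; python3 - <<'E'
from h import *
from plant import *
s=get_state();print(s["time"],*dpose(s));plan(deck2w([0,-85,29]),DT())
c=read_camera("wrist");cv2.imwrite("pics/w2.png",c["frame"][:,:,::-1])
E
```

```text
time: 3.08
eef_pos: [0.4916, -0.0481, 0.2975]
tcp_rot: [-0.635, 0.736, -0.179, 0.152]
contact_force: [-0.0, -0.2, 0.4]
opening: 0.502
3.0833 [ -2.7 -85.5  31.6] [[ 0.001 -1.    -0.007]
 [-1.    -0.001 -0.004]
 [ 0.004  0.007 -1.   ]]
dist 3.1 ang 0.47
{"grip":G,"x":0.2,"y":-1.6,"z":2.6,"rx":0.4,"ry":-0.25,"rz":0.03},
```

View pics/w2.png

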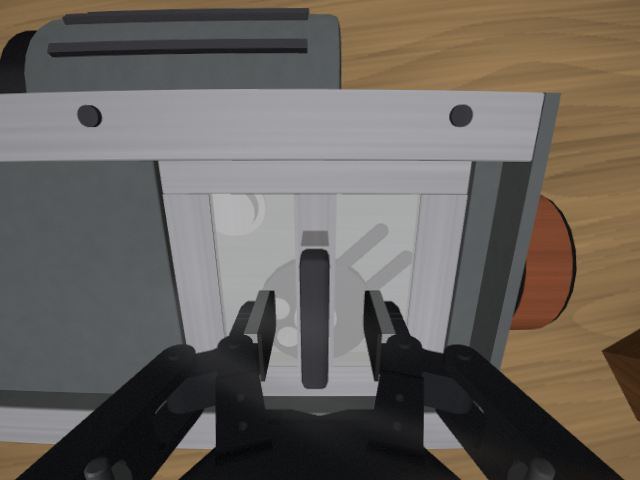

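The bar, at about (314,318), sits between the pads at x 265 and 372. I'll settle slightly and close.

```bash
python3 -m jog '[{"grip":0.5,"x":-0.5,"y":-2,"z":3,"rx":0.4,"ry":-0.2,"rz":0},{"grip":1,"x":0,"y":0,"z":0,"rx":0,"ry":0,"rz":0},{"grip":1,"x":0,"y":0,"z":0,"rx":0,"ry":0,"rz":0},{"grip":1,"x":0,"y":0,"z":0,"rx":0,"ry":0,"rz":0},{"grip":1,"x":0,"y":0,"z":0,"rx":0,"ry":0,"rz":0},{"grip":1,"x":0,"y":0,"z":0,"rx":0,"ry":0,"rz":0}]' 50; python3 - <<'E'
from h import *
from plant import *
s=get_state();print(s["time"],*dpose(s));plan(deck2w([0,-85,29]),DT())
E
```

```text
time: 3.63
eef_pos: [0.4953, -0.0477, 0.3004]
tcp_rot: [-0.635, 0.734, -0.184, 0.157]
contact_force: [-3.1, -0.2, 6.5]
opening: 0.129
3.6333 [  4.3 -84.2  32.5] [[ 0.002 -1.     0.009]
 [-1.    -0.002 -0.002]
 [ 0.002 -0.009 -1.   ]]
dist 4.7 ang 0.53
{"grip":G,"x":1.1,"y":3,"z":3.5,"rx":-0.5,"ry":-0.1,"rz":0.12},
```

```bash
python3 -m jog '[{"grip":1,"x":0,"y":0,"z":-4,"rx":0,"ry":0,"rz":0},{"grip":1,"x":0,"y":0,"z":-4,"rx":0,"ry":0,"rz":0},{"grip":1,"x":0,"y":0,"z":-4,"rx":0,"ry":0,"rz":0},{"grip":1,"x":0,"y":0,"z":0,"rx":0,"ry":0,"rz":0},{"grip":1,"x":0,"y":0,"z":0,"rx":0,"ry":0,"rz":0}]'; python3 - <<'E'
from h import *
from plant import *
s=get_state();print(s["time"],*dpose(s),s["contact_force"],s["wrist_torque"])
c=read_camera("wrist");cv2.imwrite("pics/w3.png",c["frame"][:,:,::-1])
E
```

```text
time: 4.05
eef_pos: [0.4899, -0.0469, 0.3105]
tcp_rot: [-0.635, 0.734, -0.184, 0.157]
contact_force: [4.0, 0.3, 1.7]
opening: 0.128
4.05 [  4.1 -84.2  44.1] [[ 0.002 -1.     0.009]
 [-1.    -0.002 -0.002]
 [ 0.002 -0.009 -1.   ]] [3.99932472 0.30801862 1.74562547] [ 0.0223348  -0.38203476 -0.07298808]
```

View pics/w3.png

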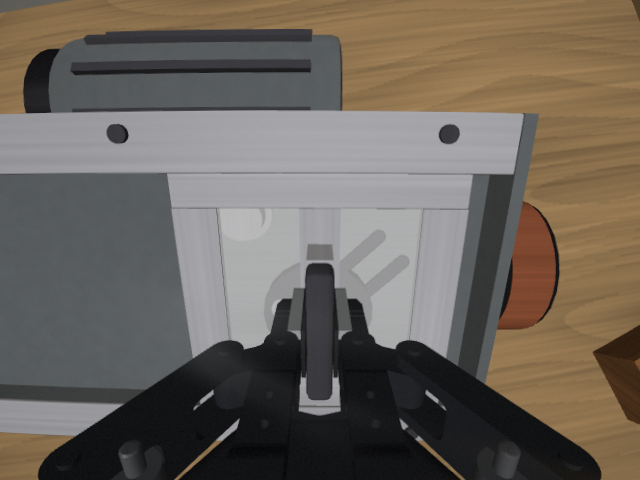

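```bash
python3 -m jog '[{"grip":1,"x":-10,"y":-0.5,"z":0,"rx":0,"ry":0,"rz":0},{"grip":1,"x":-20,"y":-0.5,"z":0,"rx":0,"ry":0,"rz":0},{"grip":1,"x":-20,"y":0,"z":0,"rx":0,"ry":0,"rz":0},{"grip":1,"x":-20,"y":0,"z":0,"rx":0,"ry":0,"rz":0},{"grip":1,"x":-10,"y":0,"z":0,"rx":0,"ry":0,"rz":0}]'; python3 - <<'E'
from h import *
from plant import *
s=get_state();print(s["time"],*dpose(s),s["contact_force"],s["wrist_torque"])
c=read_camera("scene");cv2.imwrite("pics/s3.png",cv2.resize(c["frame"][215:335,245:445,::-1],None,fx=4,fy=4,interpolation=2))
E
```

```text
time: 4.52
eef_pos: [0.5023, 0.0332, 0.31]
tcp_rot: [-0.635, 0.733, -0.184, 0.157]
contact_force: [4.2, -3.1, 0.8]
opening: 0.126
4.5167 [ 4.3 -3.1 43.3] [[ 0.003 -1.     0.008]
 [-1.    -0.004 -0.002]
 [ 0.002 -0.008 -1.   ]] [ 4.22760404 -3.12788862  0.81035736] [-0.38962314 -0.36973735 -0.28561953]
```

View pics/s3.png

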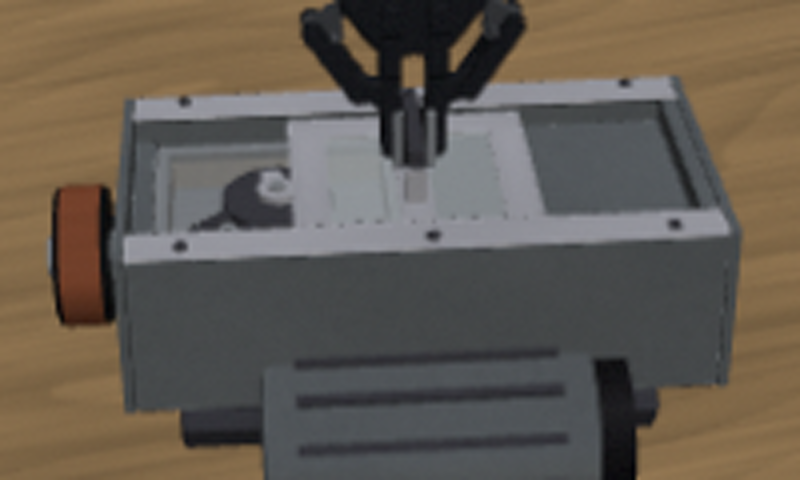

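The hatch is halfway across, with its left edge at about x=290, and it slides freely. I'll continue to y=75–78.

```bash
python3 -m jog '[{"grip":1,"x":-18,"y":-0.5,"z":0,"rx":0,"ry":0,"rz":0},{"grip":1,"x":-20,"y":-0.5,"z":0,"rx":0,"ry":0,"rz":0},{"grip":1,"x":-20,"y":0,"z":0,"rx":0,"ry":0,"rz":0},{"grip":1,"x":-15,"y":0,"z":0,"rx":0,"ry":0,"rz":0},{"grip":1,"x":-7,"y":0,"z":0,"rx":0,"ry":0,"rz":0},{"grip":1,"x":0,"y":0,"z":3,"rx":0,"ry":0,"rz":0},{"grip":1,"x":0,"y":0,"z":3,"rx":0,"ry":0,"rz":0}]'; python3 - <<'E'
from h import *
from plant import *
s=get_state();print(s["time"],*dpose(s),s["contact_force"],s["wrist_torque"])
c=read_camera("scene");cv2.imwrite("pics/s4.png",cv2.resize(c["frame"][215:335,245:445,::-1],None,fx=4,fy=4,interpolation=2))
E
```

```text
time: 5.15
eef_pos: [0.5171, 0.1108, 0.3049]
tcp_rot: [-0.635, 0.734, -0.182, 0.157]
contact_force: [-29.2, 5.3, 39.2]
opening: 0.126
5.15 [ 4.6 75.9 37.2] [[ 0.002 -1.     0.005]
 [-1.    -0.002 -0.001]
 [ 0.001 -0.005 -1.   ]] [-29.16729611   5.28863863  39.19488309] [0.59743384 1.2096524  0.09253991]
```

View pics/s4.png

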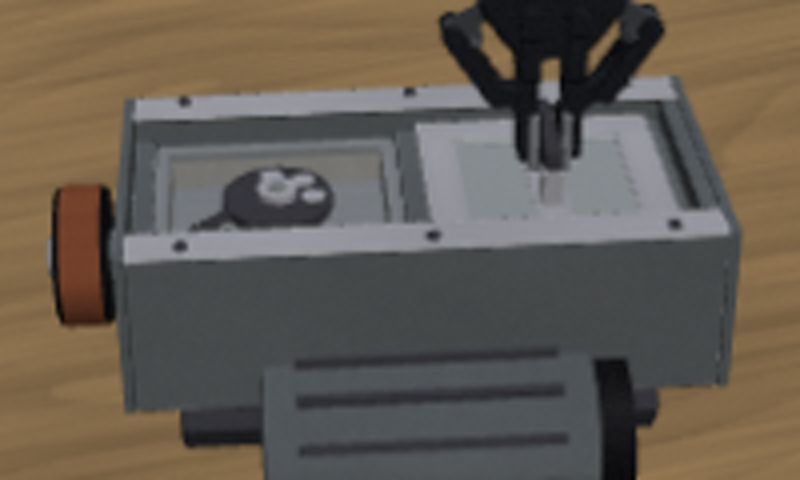

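The hatch is down on the parking face, with its left edge at about x=415, clear of the opening. I'll relieve the press, release and retreat.

```bash
python3 -m jog '[{"grip":1,"x":0,"y":0,"z":-3,"rx":0,"ry":0,"rz":0},{"grip":0.5,"x":0,"y":0,"z":0,"rx":0,"ry":0,"rz":0},{"grip":0.5,"x":0,"y":0,"z":0,"rx":0,"ry":0,"rz":0},{"grip":0.5,"x":0,"y":0,"z":0,"rx":0,"ry":0,"rz":0},{"grip":0.5,"x":0,"y":0,"z":-10,"rx":0,"ry":0,"rz":0},{"grip":0.5,"x":0,"y":0,"z":-25,"rx":0,"ry":0,"rz":0},{"grip":0.5,"x":0,"y":0,"z":-30,"rx":0,"ry":0,"rz":0},{"grip":0.5,"x":0,"y":0,"z":-30,"rx":0,"ry":0,"rz":0}]';python3 - <<'E'
from h import *
from plant import *
s=get_state();print(s["time"],*dpose(s),s["contact_force"])
plan(deck2w([0,-95,140]),DT())
E
```

```text
time: 5.87
eef_pos: [0.4709, 0.1175, 0.392]
tcp_rot: [-0.635, 0.734, -0.182, 0.156]
contact_force: [0.3, -0.5, 0.3]
opening: 0.504
5.8667 [  3.1  75.7 136. ] [[ 0.002 -1.     0.004]
 [-1.    -0.002 -0.002]
 [ 0.002 -0.004 -1.   ]] [ 0.34851425 -0.49981844  0.33847509]
dist 171.1 ang 0.27
{"grip":G,"x":28.5,"y":0.5,"z":-0.6,"rx":-0.04,"ry":-0.02,"rz":0.02},{"grip":G,"x":28.5,"y":0.5,"z":-0.6,"rx":-0.04,"ry":-0.02,"rz":0.02},{"grip":G,"x":28.5,"y":0.4,"z":-0.6,"rx":-0.04,"ry":-0.02,"rz":0.02},{"grip":G,"x":28.5,"y":0.4,"z":-0.6,"rx":-0.04,"ry":-0.02,"rz":0.02},{"grip":G,"x":28.5,"y":0.4,"z":-0.6,"rx":-0.04,"ry":-0.02,"rz":0.02},{"grip":G,"x":28.5,"y":0.4,"z":-0.7,"rx":-0.04,"ry":-0.02,"rz":0.02},
```

```bash
python3 -m jog '[{"grip":0.3,"x":28,"y":1,"z":2,"rx":0,"ry":0,"rz":0},{"grip":0.3,"x":28,"y":3,"z":2,"rx":0,"ry":0,"rz":0},{"grip":0.3,"x":28,"y":3,"z":2,"rx":0,"ry":0,"rz":0},{"grip":0.3,"x":28,"y":3,"z":2,"rx":0,"ry":0,"rz":0},{"grip":0.3,"x":28,"y":3,"z":2,"rx":0,"ry":0,"rz":0},{"grip":0.3,"x":28,"y":3,"z":2,"rx":0,"ry":0,"rz":0},{"grip":0.3,"x":0,"y":0,"z":0,"rx":0,"ry":0,"rz":0},{"grip":0.3,"x":0,"y":0,"z":0,"rx":0,"ry":0,"rz":0}]';python3 - <<'E'
from h import *
from plant import *
s=get_state();print(s["time"],*dpose(s),s["contact_force"])
c=read_camera("wrist");cv2.imwrite("pics/w5.png",c["frame"][:,:,::-1])
np.savez("w5.npz",**{k:c[k] for k in["intrinsics","k1","R","t"]})
for m in [(25,-85,-30),(-25,-85,-17),(9.8,-120.9,-17),(-66,0,21),(66,-100,21)]: print(m,proj(c,deck2w(m)).round(1))
E
```

```text
time: 6.53
eef_pos: [0.4386, -0.0485, 0.374]
tcp_rot: [-0.634, 0.735, -0.183, 0.157]
contact_force: [-0.1, 1.6, 0.4]
opening: 0.698
6.5333 [-11.8 -93.3 123.7] [[-0.001 -1.     0.006]
 [-1.     0.001 -0.002]
 [ 0.002 -0.006 -1.   ]] [-0.07270386  1.63367884  0.4037231 ]
(25, -85, -30) [[306.9 182.2]]
(-25, -85, -17) [[307.1 243.6]]
(9.8, -120.9, -17) [[350.6 203.4]]
(-66, 0, 21) [[197.7 309.4]]
(66, -100, 21) [[326.5 132.3]]
```

View pics/w5.png

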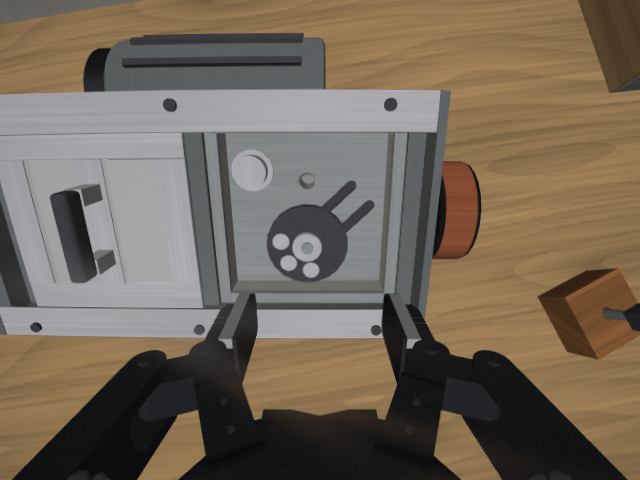

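```bash
python3 - <<'E'
import cv2
a=cv2.imread("pics/w5.png")[120:300,180:440];cv2.imwrite("pics/z5.png",cv2.resize(a,None,fx=3,fy=3,interpolation=2))
E
```

```text
(no output)
```

View pics/z5.png

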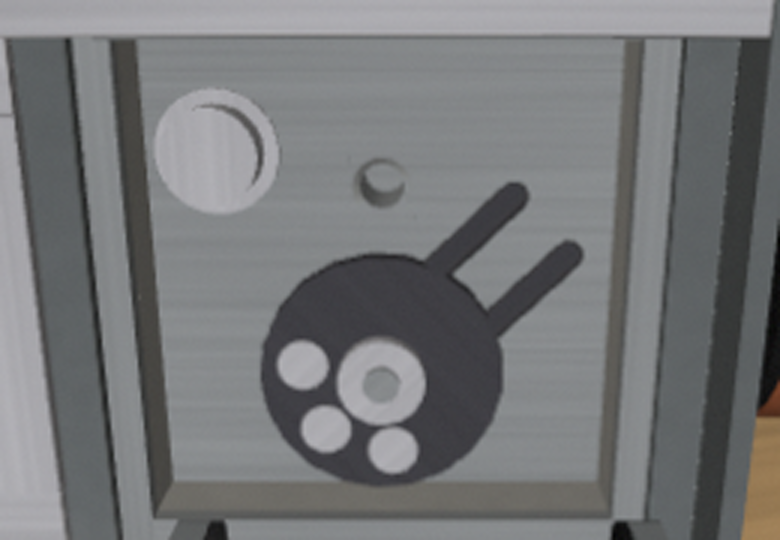

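```bash
cat > fit3.py <<'E'
from h import *
w=np.load("w5.npz");W={k:w[k] for k in w}
z=lambda u,v:np.array((u/3+180-.33,v/3+120-.33))
def wh(a,r,zz): return (-25+r*np.cos(a-.8),-85+r*np.sin(a-.8),zz)
obs=[((25,-85,-30),z(380.5,183)),((-25,-85,-13),z(382,370)),(wh(0,60,-13),z(543,222)),((-65,-20,-30),z(172,482)),((-65,-150,-30),z(598,482)),((-65,-20,-5),z(155,518)),((-65,-150,-5),z(612,518))]
def f(p): return np.concatenate([proj(W,deckR(p[3])@(np.array(m)/1e3)+p[:3])[0]-uv for m,uv in obs])
p=np.r_[P0,YAW];print(f(p).reshape(-1,2).round(1))
r=least_squares(f,p);print(r.x.round(4),r.fun.reshape(-1,2).round(1))
E
python3 fit3.py
```

```text
[[ 0.4  1.5]
 [-0.1  2.3]
 [-0.4  2.2]
 [ 0.8 -0.7]
 [-0.7 -0.9]
 [-0.2  0.2]
 [-0.4  0. ]]
[ 0.5906  0.023   0.1359 -0.1437] [[ 0.2  0. ]
 [-0.1  1.5]
 [ 0.1  0.7]
 [ 0.1 -0.9]
 [ 0.1 -1.3]
 [-1.   0.1]
 [ 0.6 -0.4]]
```

```bash
sed -i 's/^P0=.*/P0=np.array([0.5906,0.023,0.1348]);YAW=-0.1445/' h.py; python3 - <<'E'
from h import *
from plant import *
s=get_state();print(s["qpos"].round(2))
plan([.457,-.33,.28],quat_tool(np.array([0,0,-1.]),np.array([np.cos(-1.716),np.sin(-1.716),0])))
E
```

```text
[-0.36 -0.31  2.24  0.14  0.74  1.28]
dist 289.4 ang 27.87
{"grip":G,"x":27.7,"y":-8,"z":-2.6,"rx":-2.79,"ry":-0.01,"rz":-0},{"grip":G,"x":27.7,"y":-7.9,"z":-3,"rx":-2.79,"ry":-0.01,"rz":-0},{"grip":G,"x":27.7,"y":-7.8,"z":-3.4,"rx":-2.79,"ry":-0.01,"rz":-0},{"grip":G,"x":27.7,"y":-7.6,"z":-3.7,"rx":-2.79,"ry":-0.01,"rz":-0},{"grip":G,"x":27.7,"y":-7.4,"z":-4.1,"rx":-2.79,"ry":-0.01,"rz":-0},{"grip":G,"x":27.7,"y":-7.2,"z":-4.5,"rx":-2.79,"ry":-0.01,"rz":-0},{"grip":G,"x":27.7,"y":-6.9,"z":-4.8,"rx":-2.79,"ry":-0.01,"rz":-0},{"grip":G,"x":27.7,"y":-6.7,"z":-5.2,"rx":-2.79,"ry":-0.01,"rz":-0},
{"grip":G,"x":27.7,"y":-6.4,"z":-5.5,"rx":-2.79,"ry":-0.01,"rz":-0},{"grip":G,"x":27.7,"y":-6.2,"z":-5.8,"rx":-2.79,"ry":-0.01,"rz":-0},
```

```bash
python3 -m jog '[{"grip":0,"x":28,"y":-8,"z":-3,"rx":-2.8,"ry":0,"rz":0},{"grip":0,"x":28,"y":-8,"z":-3,"rx":-2.8,"ry":0,"rz":0},{"grip":0,"x":28,"y":-8,"z":-3,"rx":-2.8,"ry":0,"rz":0},{"grip":0,"x":28,"y":-7,"z":-4,"rx":-2.8,"ry":0,"rz":0},{"grip":0,"x":28,"y":-7,"z":-4,"rx":-2.8,"ry":0,"rz":0},{"grip":0,"x":28,"y":-7,"z":-4,"rx":-2.8,"ry":0,"rz":0},{"grip":0,"x":28,"y":-7,"z":-5,"rx":-2.8,"ry":0,"rz":0},{"grip":0,"x":28,"y":-7,"z":-5,"rx":-2.8,"ry":0,"rz":0}]' >/dev/null; python3 -m jog '[{"grip":0,"x":28,"y":-6,"z":-5,"rx":-2.8,"ry":0,"rz":0},{"grip":0,"x":28,"y":-6,"z":-6,"rx":-2.8,"ry":0,"rz":0},{"grip":0,"x":0,"y":0,"z":0,"rx":0,"ry":0,"rz":0}]';python3 - <<'E'
from h import *
from plant import *
s=get_state();g,R=grasp(s);print(s["time"],s["qpos"].round(2),g,R.as_matrix().round(3))
c=read_camera("wrist");cv2.imwrite("pics/w6.png",c["frame"][:,:,::-1])
np.savez("w6.npz",**{k:c[k] for k in["intrinsics","k1","R","t"]})
E
```

```text
time: 7.5
eef_pos: [0.4572, -0.3356, 0.4358]
tcp_rot: [-0.654, 0.757, -0.001, -0.003]
contact_force: [0.5, 0.3, 1.0]
opening: 0.997
7.5 [-0.81  0.03  1.81 -0.01  1.3   0.91] [ 0.45675825 -0.33639293  0.28077741] [[-0.145 -0.989 -0.003]
 [-0.989  0.145 -0.005]
 [ 0.006  0.002 -1.   ]]
```

View pics/w6.png

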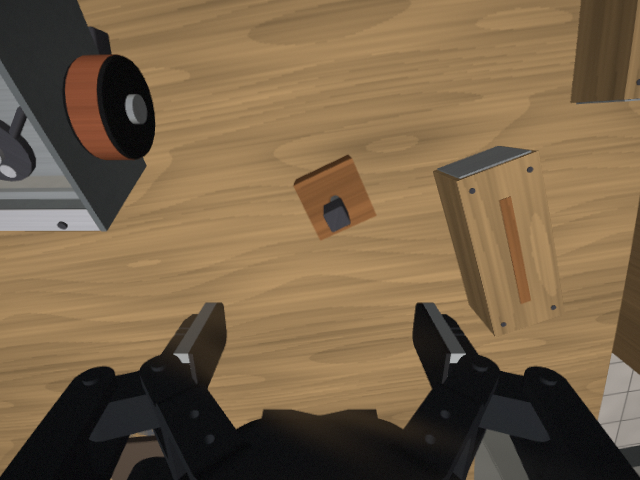

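```bash
python3 - <<'E'
import cv2
a=cv2.imread("pics/w6.png")[145:250,280:390];cv2.imwrite("pics/z6.png",cv2.resize(a,None,fx=5,fy=5,interpolation=2))
E
```

```text
(no output)
```

View pics/z6.png

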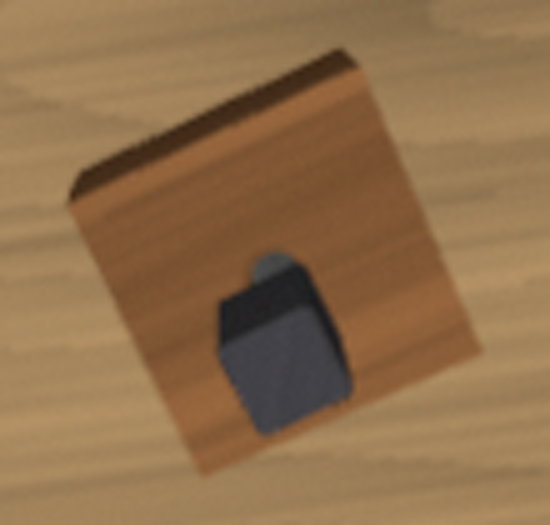

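```bash
cat >> h.py <<'E'
def backz(c,uv,zz):
    r=least_squares(lambda q:proj(c,[q[0],q[1],zz])[0]-uv,[.46,-.35]);return r.x
E
python3 - <<'E'
from h import *
w=np.load("w6.npz");W={k:w[k] for k in w}
z=lambda u,v:np.array((u/5+280-.4,v/5+145-.4))
for zz,cs in((.112,[(219,350),(310,306),(352,390),(267,436)]),(.045,[(72,203),(360,70),(482,352),(205,475)])):
    q=np.array([backz(W,z(*u),zz) for u in cs]);print(q.round(4),q.mean(0).round(4))
    for i in range(4):
        d=q[(i+1)%4]-q[i];print(np.linalg.norm(d).round(4),np.degrees(np.arctan2(d[1],d[0])).round(1))
E
```

```text
[[ 0.4595 -0.3434]
 [ 0.4653 -0.3608]
 [ 0.4485 -0.3665]
 [ 0.4419 -0.3499]] [ 0.4538 -0.3551]
0.0183 -71.8
0.0177 -161.3
0.0178 111.4
0.0188 20.2
[[ 0.4786 -0.3151]
 [ 0.4977 -0.3802]
 [ 0.4322 -0.4002]
 [ 0.4124 -0.3347]] [ 0.4553 -0.3575]
0.0679 -73.7
0.0685 -163.0
0.0685 106.8
0.0691 16.5
```

```bash
python3 - <<'E'
from h import *
from plant import *
a=np.radians(-70.5)
plan([.455,-.355,.20],quat_tool(np.array([0,0,-1.]),np.array([np.cos(a),np.sin(a),0])))
E
```

```text
dist 82.8 ang 27.82
{"grip":G,"x":4.2,"y":-0.2,"z":16,"rx":0.02,"ry":-0.03,"rz":-5.56},{"grip":G,"x":4.2,"y":0.2,"z":16,"rx":0.02,"ry":-0.03,"rz":-5.56},{"grip":G,"x":4.2,"y":0.6,"z":16,"rx":0.02,"ry":-0.03,"rz":-5.56},{"grip":G,"x":4.1,"y":1,"z":16,"rx":0.02,"ry":-0.03,"rz":-5.56},{"grip":G,"x":4,"y":1.4,"z":16,"rx":0.02,"ry":-0.03,"rz":-5.56},
```

```bash
python3 -m jog '[{"grip":0,"x":4,"y":0,"z":16,"rx":0,"ry":0,"rz":-5.6},{"grip":0,"x":4,"y":0,"z":16,"rx":0,"ry":0,"rz":-5.6},{"grip":0,"x":4,"y":0.5,"z":16,"rx":0,"ry":0,"rz":-5.6},{"grip":0.3,"x":4,"y":1,"z":16,"rx":0,"ry":0,"rz":-5.6},{"grip":0.3,"x":4,"y":1.5,"z":16,"rx":0,"ry":0,"rz":-5.5},{"grip":0.3,"x":0,"y":0,"z":0,"rx":0,"ry":0,"rz":0},{"grip":0.3,"x":0,"y":0,"z":0,"rx":0,"ry":0,"rz":0}]';python3 - <<'E'
from h import *
from plant import *
s=get_state();g,R=grasp(s);print(s["time"],s["qpos"].round(2),g,R.as_matrix().round(3))
c=read_camera("wrist");cv2.imwrite("pics/w7.png",c["frame"][:,:,::-1])
np.savez("w7.npz",**{k:c[k] for k in["intrinsics","k1","R","t"]})
E
```

```text
time: 8.13
eef_pos: [0.4543, -0.3515, 0.3532]
tcp_rot: [0.817, -0.577, -0.002, 0.001]
contact_force: [-0.5, -0.1, 0.7]
opening: 0.698
8.1333 [-0.83  0.12  1.87 -0.    1.16  0.4 ] [ 0.45369545 -0.3513447   0.19821749] [[ 0.335 -0.942 -0.004]
 [-0.942 -0.335  0.001]
 [-0.002  0.004 -1.   ]]
```

View pics/w7.png

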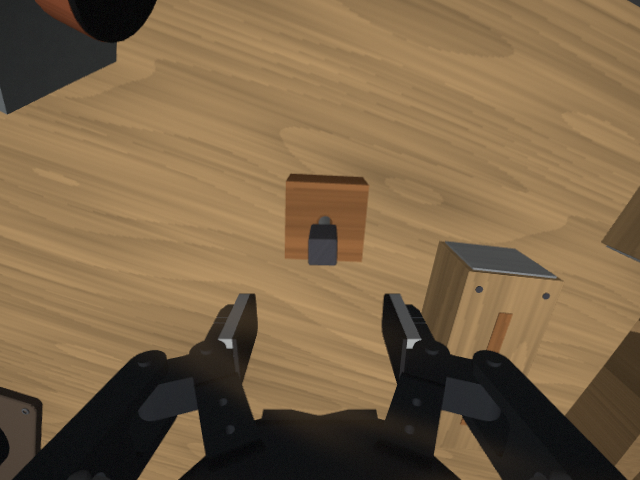

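```bash
python3 - <<'E'
from h import *
from plant import *
w=np.load("w7.npz");W={k:w[k] for k in w}
print([backz(W,(u,v),.112).round(4) for u,v in[(308,236),(338,237),(336,265),(309,265),(322.8,250.8)]], [backz(W,(u,v),.045).round(4) for u,v in[(287,182),(368,184.5),(362,262),(285.5,259.5),(324.5,217)]])
p=backz(W,(322.8,250.8),.112)
a=np.radians(-70.5)
plan([*p,.098],quat_tool(np.array([0,0,-1.]),np.array([np.cos(a),np.sin(a),0])))
E
```

```text
[array([ 0.4616, -0.3416]), array([ 0.4677, -0.3607]), array([ 0.4481, -0.3666]), array([ 0.4419, -0.3491]), array([ 0.4549, -0.3545])] [array([ 0.4781, -0.315 ]), array([ 0.4989, -0.3794]), array([ 0.4319, -0.4011]), array([ 0.4109, -0.3352]), array([ 0.4602, -0.3548])]
dist 101.6 ang 0.17
{"grip":G,"x":0.6,"y":0.1,"z":25.4,"rx":0.04,"ry":-0.01,"rz":0.02},{"grip":G,"x":0.6,"y":0.1,"z":25.4,"rx":0.04,"ry":-0.01,"rz":0.02},{"grip":G,"x":0.7,"y":0.1,"z":25.4,"rx":0.04,"ry":-0.01,"rz":0.02},{"grip":G,"x":0.7,"y":0.1,"z":25.4,"rx":0.04,"ry":-0.01,"rz":0.02},
```

```bash
python3 -m jog '[{"grip":0.3,"x":1,"y":0,"z":25,"rx":0,"ry":0,"rz":0},{"grip":0.3,"x":1,"y":0,"z":25,"rx":0,"ry":0,"rz":0},{"grip":0.3,"x":1,"y":0,"z":25,"rx":0,"ry":0,"rz":0},{"grip":0.3,"x":0,"y":0,"z":24,"rx":0,"ry":0,"rz":0},{"grip":0.3,"x":0,"y":0,"z":0,"rx":0,"ry":0,"rz":0}]' 40;python3 - <<'E'
from h import *
from plant import *
s=get_state();g,R=grasp(s);print(s["time"],g,R.as_matrix().round(3),s["contact_force"])
c=read_camera("wrist");cv2.imwrite("pics/w8.png",c["frame"][:,:,::-1])
E
```

```text
time: 8.6
eef_pos: [0.454, -0.3543, 0.2516]
tcp_rot: [0.817, -0.577, -0.004, 0.0]
contact_force: [-1.7, 1.4, -1.0]
opening: 0.699
8.6 [ 0.45283786 -0.35371173  0.09656849] [[ 0.335 -0.942 -0.007]
 [-0.942 -0.335  0.004]
 [-0.006  0.006 -1.   ]] [-1.66956319  1.37287064 -0.98260319]
```

View pics/w8.png

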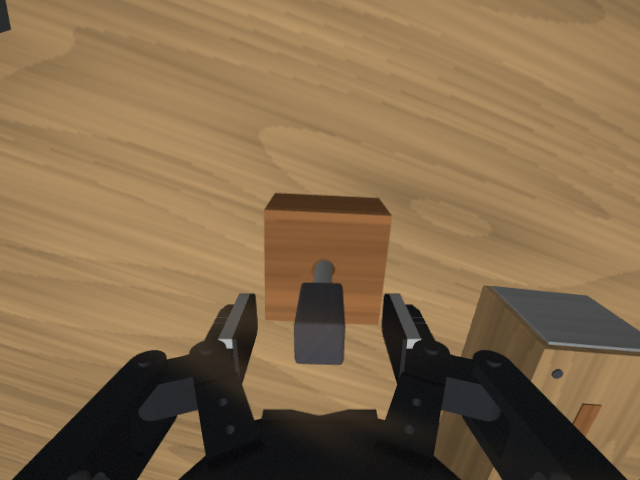

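```bash
python3 -m jog '[{"grip":0.3,"x":0.5,"y":-1.5,"z":0,"rx":0,"ry":0,"rz":0},{"grip":1,"x":0,"y":0,"z":0,"rx":0,"ry":0,"rz":0},{"grip":1,"x":0,"y":0,"z":0,"rx":0,"ry":0,"rz":0},{"grip":1,"x":0,"y":0,"z":0,"rx":0,"ry":0,"rz":0},{"grip":1,"x":0,"y":0,"z":0,"rx":0,"ry":0,"rz":0},{"grip":1,"x":0,"y":0,"z":0,"rx":0,"ry":0,"rz":0}]' 80;python3 - <<'E'
from h import *
from plant import *
s=get_state();g,R=grasp(s);print(s["time"],g,R.as_matrix().round(3),s["contact_force"],s["wrist_torque"])
c=read_camera("wrist");cv2.imwrite("pics/w9.png",c["frame"][:,:,::-1])
E
```

```text
time: 9.15
eef_pos: [0.4568, -0.3565, 0.2571]
tcp_rot: [0.817, -0.576, 0.001, 0.002]
contact_force: [-1.0, 0.8, 5.0]
opening: 0.221
9.15 [ 0.45668817 -0.3570669   0.10211325] [[ 0.335 -0.942 -0.001]
 [-0.942 -0.335 -0.003]
 [ 0.003  0.002 -1.   ]] [-0.98667674  0.8253363   4.99204541] [ 0.22601316  0.07691969 -0.01203277]
```

View pics/w9.png

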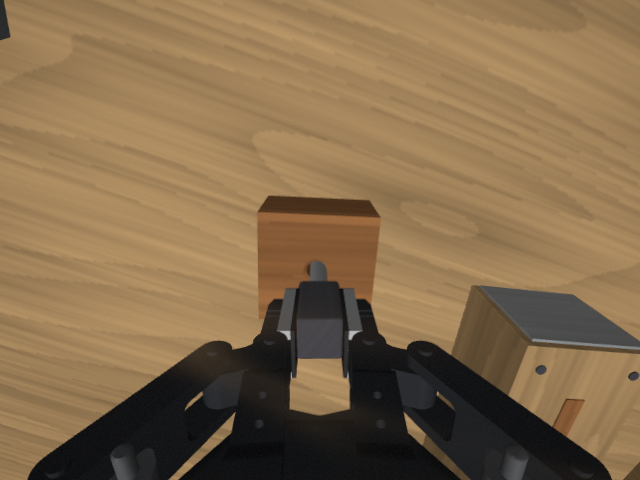

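```bash
python3 -m jog '[{"grip":1,"x":0,"y":0,"z":-15,"rx":0,"ry":0,"rz":0},{"grip":1,"x":0,"y":0,"z":-25,"rx":0,"ry":0,"rz":0},{"grip":1,"x":0,"y":0,"z":-30,"rx":0,"ry":0,"rz":0},{"grip":1,"x":0,"y":0,"z":-30,"rx":0,"ry":0,"rz":0},{"grip":1,"x":0,"y":0,"z":0,"rx":0,"ry":0,"rz":0},{"grip":1,"x":0,"y":0,"z":0,"rx":0,"ry":0,"rz":0}]';python3 - <<'E'
from h import *
from plant import *
s=get_state();g,R=grasp(s);print(s["time"],g,R.as_matrix().round(3),s["contact_force"],s["wrist_torque"])
for n in["wrist","side","scene"]:
  c=read_camera(n)
  if n=="wrist":cv2.imwrite("pics/w10.png",c["frame"][:,:,::-1])
  uv=proj(c,s["eef_pos"]+R.apply([[0,0,.155],[0,0,.247]])); print(n,uv.round(1))
  if n!="wrist":
    u,v=uv.mean(0).astype(int);cv2.imwrite(f"pics/{n}10.png",cv2.resize(c["frame"][v-40:v+40,u-40:u+40,::-1],None,fx=6,fy=6,interpolation=2));print(u-40,v-40)
E
python3 -c "
import cv2,numpy as np
cv2.imwrite('pics/c10.png',np.hstack([cv2.resize(cv2.imread('pics/%s10.png'%n),(390,390)) for n in('side','scene')]))"
```

```text
time: 9.7
eef_pos: [0.4568, -0.3564, 0.3577]
tcp_rot: [0.817, -0.576, 0.002, 0.002]
contact_force: [-0.7, 0.1, -1.3]
opening: 0.222
9.7 [ 0.45697775 -0.35722111  0.20266709] [[ 0.335 -0.942  0.001]
 [-0.942 -0.335 -0.006]
 [ 0.006  0.001 -1.   ]] [-0.74788973  0.12366195 -1.28748248] [-0.00488482  0.00288104 -0.03378313]
wrist [[316.6 324.3]
 [317.6 248.3]]
side [[344.2 157.9]
 [343.4 180.6]]
303 129
scene [[178.1 227.2]
 [186.6 248.4]]
142 197
```

View pics/w10.png

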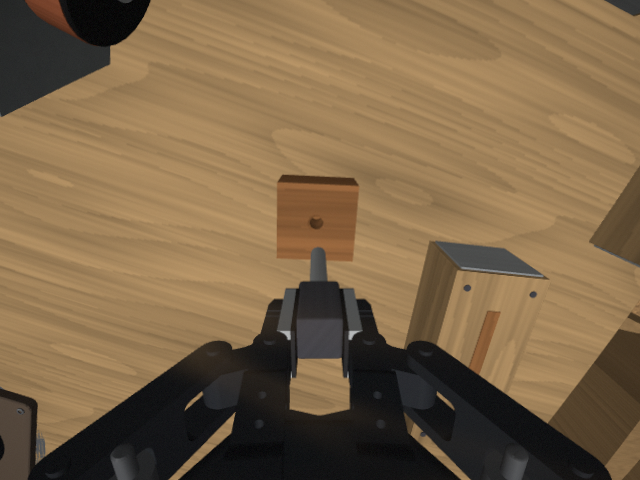

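View pics/c10.png

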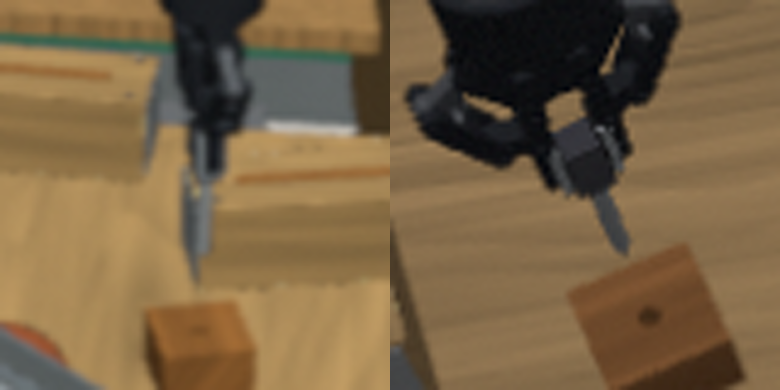

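```bash
cat >> h.py <<'E'
TL=92
def wh(a,r=50): return np.array([-25+r*np.cos(a-.8),-85+r*np.sin(a-.8)])
def tipdeck(s,P=None,yaw=None):
    R=Ro.from_quat(s["tcp_rot"]);D=deckR(YAW if yaw is None else yaw);t=s["eef_pos"]+R.apply([0,0,.155+TL/1e3]);return (D.T@(t-(P0 if P is None else P))*1000).round(1),(D.T@R.as_matrix()).round(3)
def tplan(m,**k): # tip to deck m
    plan(deck2w([m[0],m[1],m[2]+TL]),DT(),**k)
E
python3 - <<'E'
from h import *
a=wh(0);print(a,deck2w([*a,70]));tplan([*a,75])
E
```

```text
[   9.83533547 -120.86780454] [ 0.54984063 -0.09320969  0.2014314 ]
dist 289.0 ang 39.16
{"grip":G,"x":-27,"y":-7.3,"z":-7.1,"rx":2.72,"ry":0.68,"rz":2.73},{"grip":G,"x":-27.3,"y":-6.4,"z":-7.1,"rx":2.72,"ry":0.68,"rz":2.73},{"grip":G,"x":-27.5,"y":-5.4,"z":-7.2,"rx":2.72,"ry":0.68,"rz":2.73},{"grip":G,"x":-27.6,"y":-4.4,"z":-7.3,"rx":2.72,"ry":0.68,"rz":2.73},{"grip":G,"x":-27.7,"y":-3.5,"z":-7.4,"rx":2.72,"ry":0.68,"rz":2.73},{"grip":G,"x":-27.8,"y":-2.5,"z":-7.6,"rx":2.72,"ry":0.68,"rz":2.73},{"grip":G,"x":-27.8,"y":-1.5,"z":-7.8,"rx":2.72,"ry":0.68,"rz":2.73},{"grip":G,"x":-27.7,"y":-0.6,"z":-8.1,"rx":2.72,"ry":0.68,"rz":2.73},
{"grip":G,"x":-27.6,"y":0.3,"z":-8.4,"rx":2.72,"ry":0.68,"rz":2.73},{"grip":G,"x":-27.5,"y":1.2,"z":-8.8,"rx":2.72,"ry":0.68,"rz":2.73},
```

```bash
python3 -m jog '[{"grip":1,"x":-24,"y":-7,"z":-18,"rx":2.7,"ry":0.7,"rz":2.7},{"grip":1,"x":-27,"y":-6,"z":-18,"rx":2.7,"ry":0.7,"rz":2.7},{"grip":1,"x":-27,"y":-5,"z":-18,"rx":2.7,"ry":0.7,"rz":2.7},{"grip":1,"x":-27,"y":-4,"z":-12,"rx":2.7,"ry":0.7,"rz":2.7},{"grip":1,"x":-27,"y":-3,"z":-6,"rx":2.7,"ry":0.7,"rz":2.7},{"grip":1,"x":-27,"y":-2,"z":-4,"rx":2.7,"ry":0.7,"rz":2.7},{"grip":1,"x":-27,"y":-1,"z":-2,"rx":2.7,"ry":0.7,"rz":2.7},{"grip":1,"x":-27,"y":0,"z":0,"rx":2.7,"ry":0.7,"rz":2.7}]';python3 - <<'E'
from h import *
from plant import *
s=get_state();print(s["time"],s["qpos"].round(2),*tipdeck(s))
tplan([*wh(0),60])
E
```

```text
time: 10.52
eef_pos: [0.4398, -0.1393, 0.4286]
tcp_rot: [-0.679, 0.709, -0.146, 0.123]
contact_force: [0.9, -0.1, -0.1]
opening: 0.22
10.5167 [-0.55 -0.29  2.12  0.2   0.97  0.97] [   0.5 -178.7   72.9] [[ 0.097 -0.991 -0.095]
 [-0.995 -0.099  0.015]
 [-0.024  0.094 -0.995]]
dist 64.2 ang 7.9
{"grip":G,"x":-20.8,"y":2.3,"z":4.6,"rx":1.81,"ry":0.37,"rz":1.88},{"grip":G,"x":-20.7,"y":3.1,"z":4.4,"rx":1.81,"ry":0.37,"rz":1.88},{"grip":G,"x":-20.6,"y":3.9,"z":4.2,"rx":1.81,"ry":0.37,"rz":1.88},
```

```bash
python3 -m jog '[{"grip":1,"x":-21,"y":2,"z":4,"rx":1.8,"ry":0.4,"rz":1.9},{"grip":1,"x":-21,"y":3,"z":4,"rx":1.8,"ry":0.4,"rz":1.9},{"grip":1,"x":-20,"y":4,"z":4,"rx":1.8,"ry":0.4,"rz":1.9},{"grip":1,"x":0,"y":0,"z":0,"rx":0,"ry":0,"rz":0},{"grip":1,"x":0,"y":0,"z":0,"rx":0,"ry":0,"rz":0}]';python3 - <<'E'
from h import *
from plant import *
s=get_state();print(s["time"],s["qpos"].round(2),*tipdeck(s))
tplan([*wh(0),30])
c=read_camera("wrist");cv2.imwrite("pics/w11.png",c["frame"][:,:,::-1])
R=Ro.from_quat(s["tcp_rot"]);print(proj(c,s["eef_pos"]+R.apply([0,0,.247])),proj(c,deck2w([*wh(0),-13])))
E
```

```text
time: 10.93
eef_pos: [0.4414, -0.078, 0.4121]
tcp_rot: [-0.637, 0.734, -0.178, 0.153]
contact_force: [0.1, 0.6, -0.9]
opening: 0.216
10.9333 [-0.42 -0.33  2.18  0.17  0.83  1.2 ] [   8.8 -121.5   60.5] [[ 0.005 -1.    -0.005]
 [-1.    -0.005 -0.   ]
 [ 0.     0.005 -1.   ]]
dist 30.5 ang 0.38
{"grip":G,"x":-0.3,"y":0,"z":15.2,"rx":0.14,"ry":-0.01,"rz":0.13},{"grip":G,"x":-0.3,"y":0,"z":15.2,"rx":0.14,"ry":-0.01,"rz":0.13},
[[316.83233174 248.67217658]] [[316.66471451 218.04423615]]
```

View pics/w11.png

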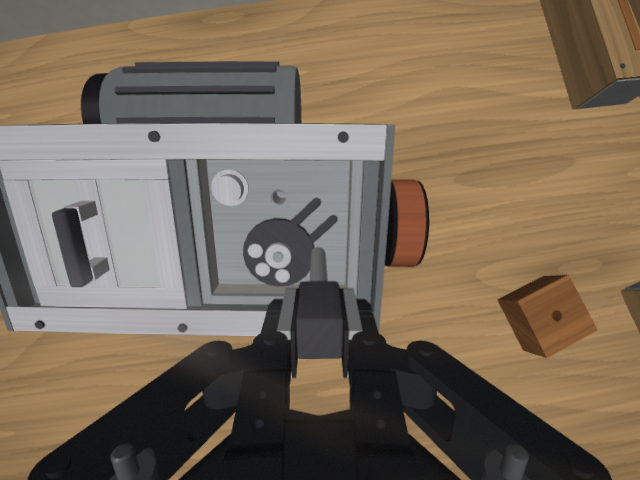

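```bash
python3 -m jog '[{"grip":1,"x":-0.5,"y":0,"z":20,"rx":0.2,"ry":0,"rz":0.1},{"grip":1,"x":0,"y":-0.5,"z":20,"rx":0,"ry":0,"rz":0.1},{"grip":1,"x":0,"y":0,"z":13,"rx":0,"ry":0,"rz":0},{"grip":1,"x":0,"y":0,"z":0,"rx":0,"ry":0,"rz":0},{"grip":1,"x":0,"y":0,"z":0,"rx":0,"ry":0,"rz":0}]';python3 - <<'E'
from h import *
from plant import *
s=get_state();print(s["time"],s["qpos"].round(2),*tipdeck(s),s["contact_force"])
tplan([*wh(0),-24])
c=read_camera("wrist");cv2.imwrite("pics/w12.png",cv2.resize(c["frame"][120:320,180:440,::-1],None,fx=3,fy=3,interpolation=2))
R=Ro.from_quat(s["tcp_rot"]);z=lambda q:((q-[180,120])*3).round();print(z(proj(c,s["eef_pos"]+R.apply([0,0,.247]))),z(proj(c,deck2w([*wh(0),-13]))),z(proj(c,deck2w([25,-85,-30]))))
E
```

```text
time: 11.4
eef_pos: [0.4667, -0.0829, 0.3668]
tcp_rot: [-0.634, 0.735, -0.181, 0.155]
contact_force: [-0.1, 0.0, -0.3]
opening: 0.218
11.4 [-0.41 -0.21  2.18  0.18  0.72  1.2 ] [  12.  -123.2    8.3] [[-0.002 -1.     0.001]
 [-1.     0.002 -0.002]
 [ 0.002 -0.001 -1.   ]] [-0.12939099  0.00059426 -0.3079102 ]
dist 32.5 ang 0.18
{"grip":G,"x":-0.9,"y":1,"z":16.2,"rx":-0.02,"ry":-0.06,"rz":-0.06},{"grip":G,"x":-0.9,"y":1,"z":16.2,"rx":-0.02,"ry":-0.06,"rz":-0.06},
[[410. 386.]] [[402. 364.]] [[266. 288.]]
```

View pics/w12.png

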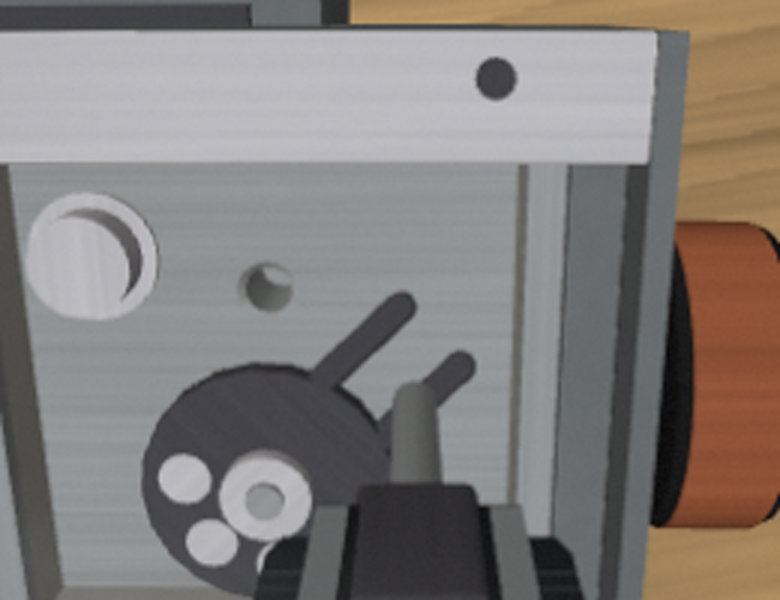

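```bash
python3 -m jog '[{"grip":1,"x":-1.5,"y":1.5,"z":8,"rx":0,"ry":0,"rz":0},{"grip":1,"x":-0.5,"y":0,"z":8,"rx":0,"ry":0,"rz":0},{"grip":1,"x":0,"y":0,"z":8,"rx":0,"ry":0,"rz":0},{"grip":1,"x":0,"y":0,"z":8,"rx":0,"ry":0,"rz":0},{"grip":1,"x":0,"y":0,"z":0,"rx":0,"ry":0,"rz":0}]';python3 - <<'E'
from h import *
from plant import *
s=get_state();print(s["time"],s["qpos"].round(2),*tipdeck(s),s["contact_force"])
tplan([*wh(0),-24])
c=read_camera("wrist");cv2.imwrite("pics/w13.png",cv2.resize(c["frame"][120:320,180:440,::-1],None,fx=3,fy=3,interpolation=2))
E
```

```text
time: 11.87
eef_pos: [0.4803, -0.0819, 0.3365]
tcp_rot: [-0.635, 0.735, -0.18, 0.155]
contact_force: [0.3, 0.8, -1.4]
opening: 0.217
11.8667 [-0.4  -0.14  2.18  0.19  0.65  1.2 ] [   9.6 -120.   -24.7] [[-0.001 -1.    -0.   ]
 [-1.     0.001 -0.001]
 [ 0.001  0.    -1.   ]] [ 0.28307469  0.79152587 -1.35191017]
dist 1.4 ang 0.1
{"grip":G,"x":1.2,"y":-0.2,"z":-0.7,"rx":0.01,"ry":-0.07,"rz":-0.07},
```

View pics/w13.png

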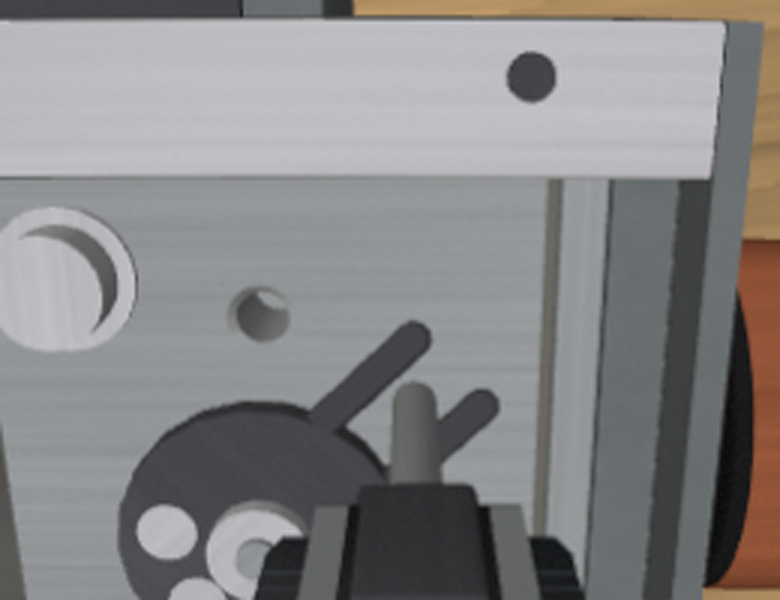

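```bash
python3 -m jog '[{"grip":1,"x":-3.4,"y":-3.6,"z":0,"rx":0,"ry":0,"rz":0},{"grip":1,"x":-3.4,"y":-3.2,"z":0,"rx":0,"ry":0,"rz":0},{"grip":1,"x":-4.2,"y":-2.6,"z":0,"rx":0,"ry":0,"rz":0},{"grip":1,"x":-4.5,"y":-2.2,"z":0,"rx":0,"ry":0,"rz":0},{"grip":1,"x":-4.7,"y":-1.7,"z":0,"rx":0,"ry":0,"rz":0},{"grip":1,"x":-4.8,"y":-1.2,"z":0,"rx":0,"ry":0,"rz":0},{"grip":1,"x":-5,"y":-0.8,"z":0,"rx":0,"ry":0,"rz":0},{"grip":1,"x":-5,"y":-0.2,"z":0,"rx":0,"ry":0,"rz":0}]';python3 - <<'E'
from h import *
from plant import *
s=get_state();print(s["time"],s["qpos"].round(2),*tipdeck(s),s["contact_force"])
tplan([25,-85,-24])
c=read_camera("wrist");cv2.imwrite("pics/w14.png",cv2.resize(c["frame"][120:320,180:440,::-1],None,fx=3,fy=3,interpolation=2))
R=Ro.from_quat(s["tcp_rot"]);z=lambda q:((q-[180,120])*3).round();print(z(proj(c,s["eef_pos"]+R.apply([0,0,.247]))),z(proj(c,deck2w([25,-85,-30]))))
E
```

```text
time: 12.58
eef_pos: [0.4993, -0.049, 0.3461]
tcp_rot: [-0.635, 0.735, -0.182, 0.156]
contact_force: [-1.6, -3.5, -1.9]
opening: 0.219
12.5833 [-0.31 -0.12  2.14  0.12  0.65  1.32] [ 27.8 -85.1 -22.7] [[-0.001 -1.     0.005]
 [-1.     0.001 -0.003]
 [ 0.003 -0.005 -1.   ]] [-1.58179135 -3.46836554 -1.93918887]
dist 2.2 ang 0.33
{"grip":G,"x":0.6,"y":1.6,"z":1.3,"rx":-0.28,"ry":-0.16,"rz":-0.04},
[[410. 386.]] [[410. 386.]]
```

View pics/w14.png

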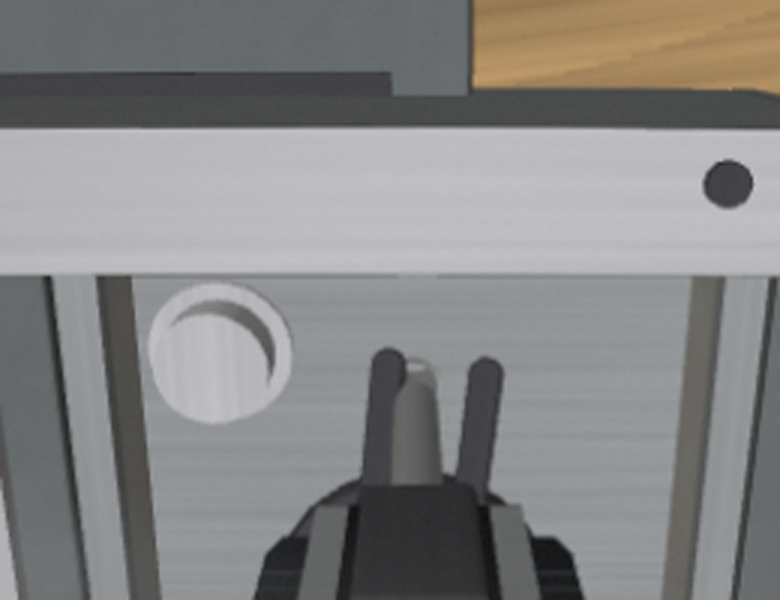

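```bash
python3 -m jog '[{"grip":1,"x":0,"y":1.5,"z":0,"rx":-0.3,"ry":-0.1,"rz":0},{"grip":1,"x":0,"y":0,"z":4,"rx":0,"ry":0,"rz":0},{"grip":1,"x":0,"y":0,"z":5,"rx":0,"ry":0,"rz":0},{"grip":1,"x":0,"y":0,"z":5,"rx":0,"ry":0,"rz":0},{"grip":1,"x":0,"y":0,"z":0,"rx":0,"ry":0,"rz":0}]';python3 - <<'E'
from h import *
from plant import *
s=get_state();print(s["time"],*tipdeck(s),deckR(YAW).T@s["contact_force"],s["wrist_torque"])
tplan([25,-85,-60])
c=read_camera("wrist");cv2.imwrite("pics/w15.png",cv2.resize(c["frame"][120:320,180:440,::-1],None,fx=3,fy=3,interpolation=2))
E
```

```text
time: 13.05
eef_pos: [0.5042, -0.0504, 0.3316]
tcp_rot: [-0.635, 0.735, -0.179, 0.155]
contact_force: [0.8, -2.9, -1.6]
opening: 0.219
13.05 [ 23.8 -85.1 -37.8] [[-0.002 -1.    -0.003]
 [-1.     0.002 -0.   ]
 [ 0.     0.003 -1.   ]] [ 0.32602891 -2.79684182 -1.92352595] [-0.58603735  0.02586713 -0.28855943]
dist 22.2 ang 0.18
{"grip":G,"x":-0,"y":-0.6,"z":22.2,"rx":0.14,"ry":-0.02,"rz":-0.1},
```

View pics/w15.png

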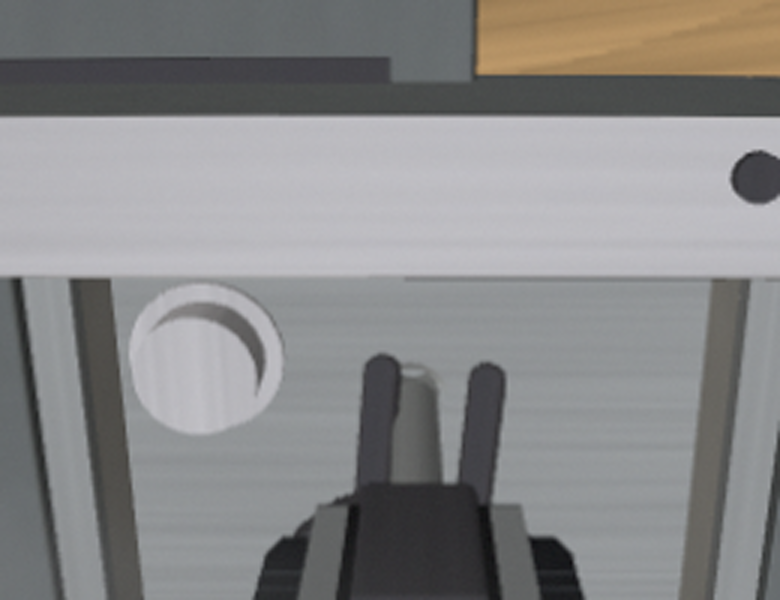

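The tip is below floor level with almost no axial force, so it is in the hole. I'll continue down.

```bash
python3 -m jog '[{"grip":1,"x":0,"y":-0.5,"z":5,"rx":0.1,"ry":0,"rz":0},{"grip":1,"x":0,"y":0,"z":5,"rx":0,"ry":0,"rz":0},{"grip":1,"x":0,"y":0,"z":5,"rx":0,"ry":0,"rz":0},{"grip":1,"x":0,"y":0,"z":3,"rx":0,"ry":0,"rz":0},{"grip":1,"x":0,"y":0,"z":0,"rx":0,"ry":0,"rz":0}]';python3 - <<'E'
from h import *
from plant import *
s=get_state();print(s["time"],*tipdeck(s),deckR(YAW).T@s["contact_force"],s["wrist_torque"])
E
```

```text
time: 13.52
eef_pos: [0.5127, -0.0514, 0.3155]
tcp_rot: [-0.635, 0.735, -0.179, 0.155]
contact_force: [2.0, -3.4, -3.1]
opening: 0.22
13.5167 [ 24.1 -84.8 -56. ] [[-0.002 -1.    -0.002]
 [-1.     0.002 -0.   ]
 [ 0.     0.002 -1.   ]] [ 0.76030546 -3.10205482 -3.90768217] [-0.54412001  0.14289513 -0.31511543]
```

```bash
python3 -m jog '[{"grip":1,"x":0,"y":0,"z":2,"rx":0,"ry":0,"rz":0},{"grip":1,"x":0,"y":0,"z":2,"rx":0,"ry":0,"rz":0},{"grip":1,"x":0,"y":0,"z":0,"rx":0,"ry":0,"rz":0}]';python3 - <<'E'
from h import *
from plant import *
s=get_state();print(s["time"],*tipdeck(s),deckR(YAW).T@s["contact_force"],s["wrist_torque"])
E
```

```text
time: 13.77
eef_pos: [0.5145, -0.0516, 0.3127]
tcp_rot: [-0.635, 0.735, -0.179, 0.155]
contact_force: [0.6, -3.7, -1.4]
opening: 0.218
13.7667 [ 24.7 -84.8 -59.4] [[-0.001 -1.    -0.001]
 [-1.     0.001 -0.   ]
 [ 0.     0.001 -1.   ]] [ 0.38704884 -3.52759393 -1.73988479] [-0.55971297  0.30769742 -0.34266004]
```

Still no bottoming, so I'll go in small steps until the force rises.

```bash
python3 -m jog '[{"grip":1,"x":0,"y":0,"z":1.5,"rx":0,"ry":0,"rz":0},{"grip":1,"x":0,"y":0,"z":0,"rx":0,"ry":0,"rz":0}]'; python3 -m jog '[{"grip":1,"x":0,"y":0,"z":1.5,"rx":0,"ry":0,"rz":0},{"grip":1,"x":0,"y":0,"z":0,"rx":0,"ry":0,"rz":0}]';python3 - <<'E'
from h import *
from plant import *
s=get_state();print(s["time"],*tipdeck(s),deckR(YAW).T@s["contact_force"],s["wrist_torque"])
E
```

```text
time: 13.93
eef_pos: [0.5152, -0.0517, 0.3124]
tcp_rot: [-0.635, 0.735, -0.179, 0.155]
contact_force: [-4.7, -2.1, 2.6]
opening: 0.221
time: 14.1
eef_pos: [0.5158, -0.0518, 0.3123]
tcp_rot: [-0.636, 0.735, -0.179, 0.155]
contact_force: [-11.0, -2.3, 9.5]
opening: 0.219
14.1 [ 25.4 -84.7 -60.3] [[ 0.    -1.    -0.002]
 [-1.    -0.     0.   ]
 [-0.     0.002 -1.   ]] [-4.93718418 -3.85240196 13.28891913] [-0.43186451  1.4138864  -0.28408454]
```

```bash
python3 -m jog '[{"grip":0.75,"x":0,"y":0,"z":0,"rx":0,"ry":0,"rz":0},{"grip":0.6,"x":0,"y":0,"z":0,"rx":0,"ry":0,"rz":0},{"grip":0.5,"x":0,"y":0,"z":0,"rx":0,"ry":0,"rz":0},{"grip":0.5,"x":0,"y":0,"z":0,"rx":0,"ry":0,"rz":0}]';python3 - <<'E'
from h import *
from plant import *
s=get_state();print(s["time"],*dpose(s),s["opening"],deckR(YAW).T@s["contact_force"])
c=read_camera("wrist");cv2.imwrite("pics/w16.png",c["frame"][:,:,::-1])
E
```

```text
time: 14.43
eef_pos: [0.5158, -0.0515, 0.3104]
tcp_rot: [-0.635, 0.735, -0.179, 0.156]
contact_force: [-0.3, 0.7, 0.4]
opening: 0.496
14.4333 [ 24.9 -84.4  29.9] [[-0.001 -1.    -0.001]
 [-1.     0.001  0.001]
 [-0.001  0.001 -1.   ]] 0.49610464753139016 [-0.16485393  0.62559911  0.53899174]
```

View pics/w16.png

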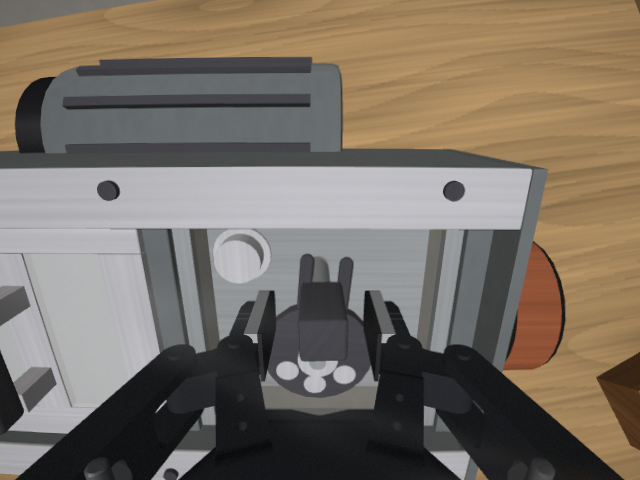

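The pin stands alone in the notch and the wheel is held. I'll retreat straight out and check.

```bash
python3 -m jog '[{"grip":0.5,"x":0,"y":0,"z":-10,"rx":0,"ry":0,"rz":0},{"grip":0.5,"x":0,"y":0,"z":-20,"rx":0,"ry":0,"rz":0},{"grip":0.5,"x":0,"y":0,"z":-30,"rx":0,"ry":0,"rz":0},{"grip":0.5,"x":0,"y":0,"z":-30,"rx":0,"ry":0,"rz":0},{"grip":0.5,"x":0,"y":0,"z":-30,"rx":0,"ry":0,"rz":0},{"grip":0.5,"x":0,"y":10,"z":-10,"rx":0,"ry":0,"rz":0},{"grip":0.5,"x":0,"y":0,"z":0,"rx":0,"ry":0,"rz":0},{"grip":0.5,"x":0,"y":0,"z":0,"rx":0,"ry":0,"rz":0}]';python3 - <<'E'
from h import *
from plant import *
s=get_state();print(s["time"],*dpose(s),deckR(YAW).T@s["contact_force"])
c=read_camera("wrist");cv2.imwrite("pics/w17.png",c["frame"][:,:,::-1])
for m in[(25,-85,42),(25,-85,6),(25,-85,-30),(0,75,42)]:print(m,proj(c,deck2w(m)).round(1))
c=read_camera("scene");cv2.imwrite("pics/s17.png",c["frame"][:,:,::-1])
c=read_camera("side");cv2.imwrite("pics/d17.png",cv2.resize(c["frame"][170:310,220:370,::-1],None,fx=4,fy=4,interpolation=2))
E
```

```text
time: 15.15
eef_pos: [0.4472, -0.0416, 0.422]
tcp_rot: [-0.635, 0.735, -0.18, 0.156]
contact_force: [-0.2, -0.7, 0.5]
opening: 0.501
15.15 [ 15.3 -84.7 161. ] [[-0.001 -1.     0.002]
 [-1.     0.001 -0.   ]
 [ 0.    -0.002 -1.   ]] [ 0.12589577 -0.72241606  0.4600074 ]
(25, -85, 42) [[317.4 224.3]]
(25, -85, 6) [[317.6 212.4]]
(25, -85, -30) [[317.7 202.9]]
(0, 75, 42) [[117.3 254.6]]
```

View pics/w17.png

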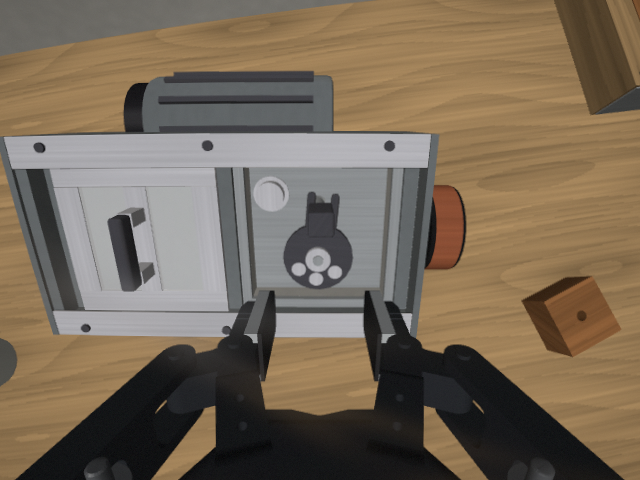

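View pics/s17.png

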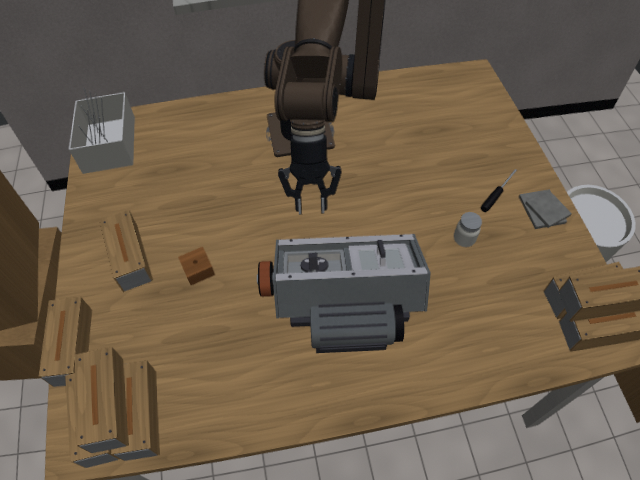

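View pics/d17.png

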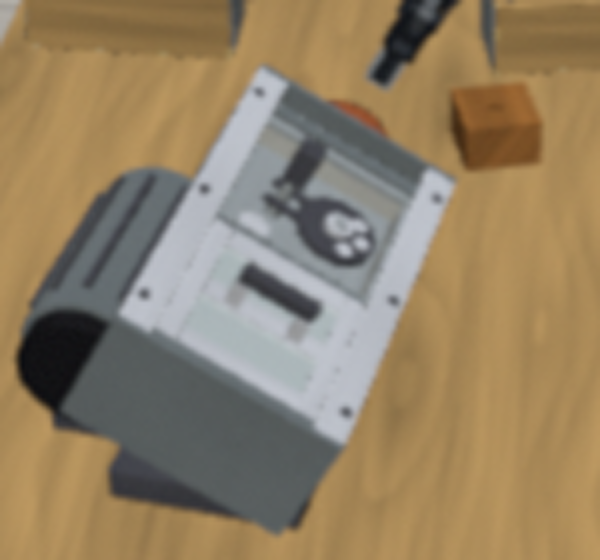

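```bash
python3 - <<'E'
from h import *
from plant import *
c=read_camera("wrist");cv2.imwrite("pics/w18.png",cv2.resize(c["frame"][150:310,90:360,::-1],None,fx=2.9,fy=2.9,interpolation=2))
def inv(uv,z): return least_squares(lambda q:proj(c,deck2w([q[0],q[1],z]))[0]-uv,[0,0.]).x.round(1)
for uv,z in [((218,170),5),((228,308),5),((123,252),42),((111,216),42),((132.5,214),42),((122,291),42),((140,289),42)]:print(uv,z,inv(uv,z))
q=lambda m:((proj(c,deck2w(m))[0]-[90,150])*2.9).round()
for z in(42,52,6):print(z,[q((25+a,-85+b,z)) for a,b in((-10,-10),(-10,10),(10,10),(10,-10))])
E
```

```text
(218, 170) 5 [60.1 -2.3]
(228, 308) 5 [-71.    1.3]
(123, 252) 42 [ 1.5 68.7]
(111, 216) 42 [31.  72.3]
(132.5, 214) 42 [32.5 55.2]
(122, 291) 42 [-33.1  76.5]
(140, 289) 42 [-31.1  60.9]
42 [array([698., 249.]), array([622., 249.]), array([621., 175.]), array([698., 175.])]
52 [array([699., 261.]), array([620., 261.]), array([619., 185.]), array([700., 185.])]
6 [array([694., 210.]), array([627., 210.]), array([626., 144.]), array([694., 144.])]
```

View pics/w18.png

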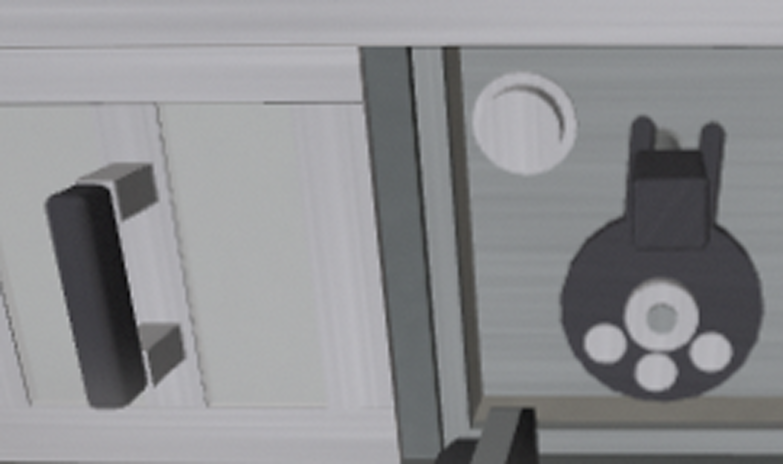

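```bash
python3 - <<'E'
from h import *
from plant import *
for n,(v0,v1,u0,u1) in {"scene":(225,325,255,435),"side":(170,310,220,370)}.items():
  c=read_camera(n);im=c["frame"][:,:,::-1].copy();k=4.4 if n=="scene" else 4
  a=cv2.resize(im[v0:v1,u0:u1],None,fx=k,fy=k,interpolation=2);cv2.imwrite(f"pics/{n}19.png",a)
  q=lambda m:((proj(c,deck2w(m))[0]-[u0,v0]+.4)*k).round()
  for y in(67,75):print(n,y,"handle ends top",q((32,y,42)),q((-32,y,42)),"right edge",q((60,y-72,5)),q((-60,y-72,5)))
  print("pin top",q((25,-85,42)),"lip",q((-92,-171.5,21)),q((-92,171.5,21)),q((92,-171.5,21)))
E
```

```text
scene 67 handle ends top [542. 124.] [526.  65.] right edge [409. 220.] [391. 104.]
scene 75 handle ends top [557. 123.] [541.  64.] right edge [424. 219.] [405. 104.]
pin top [249. 131.] lip [94. 66.] [692.  38.] [ 81. 243.]
side 67 handle ends top [246. 258.] [322. 303.] right edge [222. 217.] [358. 297.]
side 75 handle ends top [243. 265.] [319. 309.] right edge [219. 223.] [356. 303.]
pin top [312. 151.] lip [453. 184.] [343. 452.] [259.  68.]
```

View pics/scene19.png

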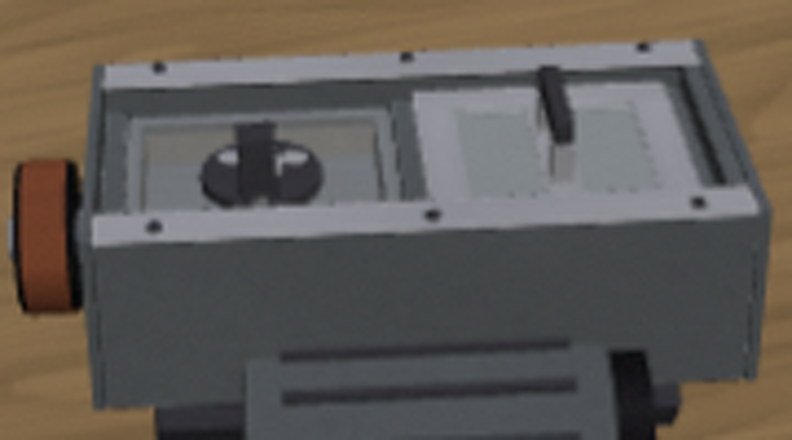

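View pics/side19.png

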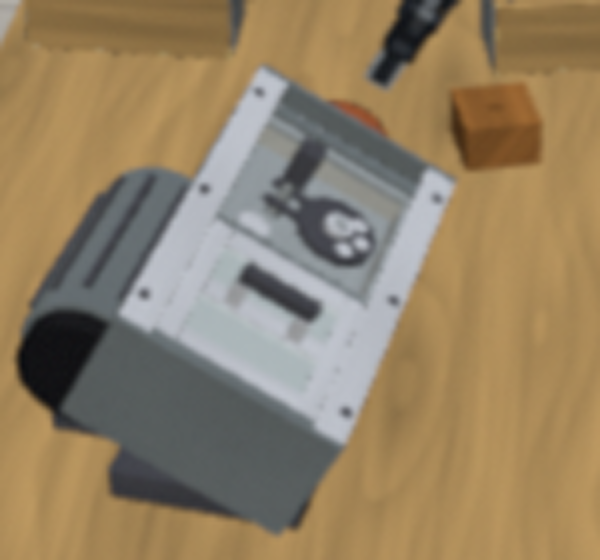

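The side view puts the handle ends at (243,266) and (319,312), which matches y≈75. In the scene view the hatch edge at x≈415–424 agrees. The pin and wheel are unchanged since release, and the jar, trap and screwdriver haven't moved. Handing in.

```bash
python3 -c "
from plant import *
s=get_state();print(s['time'],s['contact_force']);print(sign_off())"
```

```text
15.45 [ 0.72565204 -0.62392691 -0.54616771]
the job is handed in; nothing more can be done
None
```

The job is done and handed in at 15.5 s. I lifted the hatch, slid it left and parked it clear of the opening. I then took the pin from its stand, used it to push the wheel round to the locking hole, and pressed it home.

- **Pin:** It went in until the force rose to about 13 N, with the tip at deck z ≈ -60 mm. After I let go, it stayed put with its grip top at about z = 42 mm. It leans 2–3 mm towards -y because the wheel presses on it.
- **Wheel:** It stayed locked in all the pictures after release. I did not measure its angle.
- **Hatch:** The scene and side cameras put the handle at y ≈ 75 mm. The wrist camera gave about 68–72 mm near the edge of its picture. Either way the hatch is clear of the well, so I left it there.
- **Forces:** Pressing the hatch down gave a brief peak of about 49 N at the wrist. That went through the fingers holding the handle and was well under the 120 N wrist limit.
- **Surroundings:** The jar, trap and screwdriver look unmoved in the last scene picture. The robot was touching nothing when I handed in.

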